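# Knock the cast ingots out of the mould and tip the batch into the tumbler tub

## Robot

A 6-joint arm with a two-finger parallel gripper is mounted at the origin on the work surface. World frame = base frame: x ahead of the robot, y to its left, z up, the work surface at z = 0. Lengths are in m, angles in rad, forces in N, time in s.
With the tool pointing down it reaches from about 0.35 to 0.775 m from the base axis. Payload 7.3 kg.
Tool frame: the origin (TCP) lies at the very end of the fingers, on their centre line; the grasp point (between the pads) lies 19 mm behind it (robot.pinch_z is the distance from the TCP to the grasp point, in m); z points along the fingers, y is the line along which they close (so a half turn about z gives the same grasp; the last joint's range is limited). The gripper opens to 92 mm and grips with 3 to 60 N. Pads are 19 mm wide; open, the fingers measure 130 mm over their backs; the gripper's body (75 mm by 190 mm) begins 47 mm behind the grasp point.
Start: joints at [1.126, 0.342, 1.524, -0, 1.275, -0.146], TCP at [0.155, 0.502, 0.227] pointing down, gripper open.
Joint ranges: [-2.53, 2.53], [-0.77, 2.02], [0.04, 2.7], [-1, 4.14], [0.28, 2.66], [-3.11, 3.11]. Speed limits (rad/s): [2.57, 2.57, 3.14, 3.14, 3.14, 3.14].

## Interface

Orientations are given as [roll, pitch, yaw] about the fixed x, y, z axes, in that order (R = Rz(yaw) Ry(pitch) Rx(roll)).
In Python, from cell import robot gives the robot as it stands.
- The arm moves only by the tool move_arm, never from a script. Its argument "motion" is a list of rows, each a list of 6 numbers: the shift along the tool's x, y, z in units of 0.1 m (1.0 is 0.1 m), then the turn, a rotation vector about the tool's x, y, z in units of pi rad (1.0 is pi rad). In form: [[dx, dy, dz, rx, ry, rz], ...]. A call has 1 to 12 rows; each row is the pose to reach, as a shift and turn from the pose commanded when the call began, along the tool's axes at that moment, turning the shorter way round; what a row does not reach only later rows make up. A row lasts 1/8 s, in which the tool goes at most 62.5 mm and 10.7 degrees, less where a joint would pass 70% of its speed; a pose out of reach is approached as far as the arm can. A call with a number of a shift or a turn outside -1 to 1 is refused whole. A call with a gripper value outside its range is refused whole. "fingers" is the opening, from -1 (shut) to 1 (fully open), set as the call begins (left out, the last holds). The fingers move at their own pace and stop on an object; "newtons" is the grip in N (left out, the last holds). Time passes only in rows, so rows that repeat a pose let the fingers close. It gives the time, the measured TCP pose, the force, the opening and the grip force at its end, in the units of the state.
- robot.observe(): the state, without advancing time (a new reading comes with each control period).
- robot.read_camera(name): name is "scene" or "top" or "wrist"; returns a dict with "image" (420x560x3 uint8, red, green, blue), "range_z" (420x560 float32, m along the optical axis (not along the pixel's ray), 0 where there is no reading), "vfov" (degrees; the focal length in pixels is half the picture's height over the tangent of half this angle, whatever the lens; pixels are square), "cx", "cy" (the principal point, pixels), "k1" (the pictures are not rectified: a ray, as slopes to the right and down, at radius r is drawn at 1 + k1 r^2 times it, then the intrinsics apply), "extrinsics" (4x4, takes a point from camera to world coordinates); the wrist camera has in their place "hand_eye" (4x4, takes a point from camera to tool coordinates, whose origin is the TCP and whose axes are the flange's). Camera axes: x right, y up, looking along -z (the intrinsics and any distortion apply to the point x, -y, -z); pixel columns grow to the right and rows downward; lengths in m; the calibration is good to about 2 mm. A picture is of the moment at which its call begins: read the wrist's pose just before it.
- robot.hand_in(): hands the job in; it is judged then, once.
The state is a dict: "time": time; "qpos": joint angles; "qvel": joint speeds; "joint_efforts": joint torques, N m; "tool_pos": TCP position; "tool_rot": TCP orientation; "contact_force": force on the tool from outside, world axes, zero at the start; "torque": the same for the moment, N m; "opening": finger opening in m; "grip_force": force on a finger pad.
Only numpy, scipy, OpenCV 4.12 (cv2) and the standard library are available. Lean on these libraries where they do the work, as an engineer would, in place of code of your own. Each camera call takes 0.05 s, during which the arm holds its last target. There are 200 camera calls.

## Task

Free each ingot that is stuck in the casting mould by raising the knockout rod under it, and gather all the ingots together on the cooling tray, with those that already lie there. Then tip the tray over the tumbler tub so that the whole batch slides off into it. Leave the tub standing upright with every ingot in it, the empty tray standing level on the white board, and all the knockout rods pushed right down again; leave the other bench things where they are.

Things in the scene. Friction and masses are not known exactly. Their poses are not given: they have to be found in the camera images.
- mould_top (a point): Steel casting mould fixed to the bench: a block 70 mm (its x) by 214 mm (its y), top face 75 mm above the bench, on end legs, open below. Three round pockets 34 mm across, 17 mm deep, lie on its y axis at y = +70, 0 and -70 mm, each with a hole in its floor for a knockout rod. Point: centre of the top face, z up; the rods' tabs stand on its -x side.
- ingot1_center (a point): One of up to five plain cast aluminium button ingots, all alike: a disc 32 mm in diameter and 16 mm thick, about 35 g, lying flat at the start. Point: its centre, half-way up. If present it starts in the mould pocket above rod1, its top 1 mm below the mould's face, so it cannot be gripped until the rod has pushed it up.
- ingot2_center (a point): One of up to five plain cast aluminium button ingots, all alike: a disc 32 mm in diameter and 16 mm thick, about 35 g, lying flat at the start. Point: its centre, half-way up. If present it starts in the mould pocket above rod2, its top 1 mm below the mould's face, so it cannot be gripped until the rod has pushed it up.
- ingot3_center (a point): One of up to five plain cast aluminium button ingots, all alike: a disc 32 mm in diameter and 16 mm thick, about 35 g, lying flat at the start. Point: its centre, half-way up. If present it starts in the mould pocket above rod3, its top 1 mm below the mould's face, so it cannot be gripped until the rod has pushed it up.
- ingot4_center (a point): One of up to five plain cast aluminium button ingots, all alike: a disc 32 mm in diameter and 16 mm thick, about 35 g, lying flat at the start. Point: its centre, half-way up. If present it starts lying on the tray, near the wall on the +x side.
- ingot5_center (a point): One of up to five plain cast aluminium button ingots, all alike: a disc 32 mm in diameter and 16 mm thick, about 35 g, lying flat at the start. Point: its centre, half-way up. If present it starts lying on the tray, near the wall on the -x side.
- rod1 (a joint): Height (m) of the captive J-shaped knockout rod under the pocket at mould y = +70 mm: 0 right down, 0.016 upper stop. Lifting its tab pushes its 14 mm pin up through the hole; the first 2 mm are idle, and at the stop the ingot stands about 13 mm proud, still 3 mm in its pocket. Friction keeps the rod where it is left; it takes about 7 N to raise, 4 N to lower.
- rod2 (a joint): Height (m) of the captive J-shaped knockout rod under the pocket at mould y = 0 mm: 0 right down, 0.016 upper stop. Lifting its tab pushes its 14 mm pin up through the hole; the first 2 mm are idle, and at the stop the ingot stands about 13 mm proud, still 3 mm in its pocket. Friction keeps the rod where it is left; it takes about 7 N to raise, 4 N to lower.
- rod3 (a joint): Height (m) of the captive J-shaped knockout rod under the pocket at mould y = -70 mm: 0 right down, 0.016 upper stop. Lifting its tab pushes its 14 mm pin up through the hole; the first 2 mm are idle, and at the stop the ingot stands about 13 mm proud, still 3 mm in its pocket. Friction keeps the rod where it is left; it takes about 7 N to raise, 4 N to lower.
- rod1_tab (a point): Centre of the top edge of rod1's upright steel tab, which moves up and down with the rod. The tab is 10 mm thick along the mould's y, 24 mm wide along its x and 85 mm tall; it stands 80 mm to the -x side of the pocket's centre, its top 105 mm above the bench when the rod is down. Axes as the mould's.
- rod2_tab (a point): Centre of the top edge of rod2's upright steel tab, which moves up and down with the rod. The tab is 10 mm thick along the mould's y, 24 mm wide along its x and 85 mm tall; it stands 80 mm to the -x side of the pocket's centre, its top 105 mm above the bench when the rod is down. Axes as the mould's.
- rod3_tab (a point): Centre of the top edge of rod3's upright steel tab, which moves up and down with the rod. The tab is 10 mm thick along the mould's y, 24 mm wide along its x and 85 mm tall; it stands 80 mm to the -x side of the pocket's centre, its top 105 mm above the bench when the rod is down. Axes as the mould's.
- board_top (a point): White ceramic soldering board fixed on the bench, 250 mm (its x) by 180 mm (its y), 10 mm thick. Point: centre of its top face, z up.
- tray_pan (a point): Loose dark sheet-steel cooling tray, 160 g, like a wide dustpan: inner floor 206 mm (its x) by 81 mm (its y), slippery (ingots slide at a tilt of 16 to 23 degrees). Walls 3 mm thick, 18 mm high, on both x ends and the +y side; the -y side, 42 mm from this point, is open for pouring. Point: centre of the inner floor, 6 mm above the underside; x along the width, z up.
- tray_grip (a point): Grip point of the tray's upright wooden handle at the +y side: a plate 40 mm wide along the tray's x, 10 mm thick along its y, its top 69 mm above the inner floor. Point: 17 mm below the handle's top, 52 mm above the inner floor, 47 mm to +y of the pan's centre. Axes as the tray's.
- tub_in (a point): Loose grey plastic tumbler tub, open-topped, 244 mm (its x) by 160 mm (its y) outside, 60 mm high, walls and floor 4 mm, 450 g. Point: centre of its inner floor, 4 mm above its underside, z up.
- wax: Bystander: yellow wax block 25 x 70 x 18 mm. Origin at the underside.
- screwdriver: Bystander: screwdriver with an orange handle, 170 mm long.
- flux: Bystander: amber flux bottle, 40 mm across, 85 mm tall. Origin at the underside.
- bench_block: Bystander: steel bench block 60 x 60 x 22 mm. Origin at the underside.
- hammer: Bystander: hammer with a wooden handle, 240 mm long.
Not all that is in view belongs to the job. Leave any orange, pink or red look-alike of the part that bears tray_pan alone.

How it is judged:
On the way, in this order (a step that is already met when the one before it is completed fails the run):
1. a knockout rod is raised at least 12 mm (value of joint any of rod1, rod2, rod3 above 0.012 m), for 0.1 s.
2. all the ingots lie on the tray together, the tray level (x of ingot1_center in the frame of tray_pan between -0.105 and 0.105 m and y of ingot1_center in the frame of tray_pan between -0.046 and 0.046 m and z of ingot1_center in the frame of tray_pan between 0 and 0.03 m and x of ingot2_center in the frame of tray_pan between -0.105 and 0.105 m and y of ingot2_center in the frame of tray_pan between -0.046 and 0.046 m and z of ingot2_center in the frame of tray_pan between 0 and 0.03 m and x of ingot3_center in the frame of tray_pan between -0.105 and 0.105 m and y of ingot3_center in the frame of tray_pan between -0.046 and 0.046 m and z of ingot3_center in the frame of tray_pan between 0 and 0.03 m and x of ingot4_center in the frame of tray_pan between -0.105 and 0.105 m and y of ingot4_center in the frame of tray_pan between -0.046 and 0.046 m and z of ingot4_center in the frame of tray_pan between 0 and 0.03 m and x of ingot5_center in the frame of tray_pan between -0.105 and 0.105 m and y of ingot5_center in the frame of tray_pan between -0.046 and 0.046 m and z of ingot5_center in the frame of tray_pan between 0 and 0.03 m and angle between tray_pan's own z axis and vertical below 0.12 rad), for 0.2 s.
3. the tray is tipped at the tub (angle between tray_pan's own z axis and vertical above 0.24 rad and z of tray_pan in the frame of tub_in above 0.05 m and horizontal distance between tray_pan and tub_in below 0.2 m), for 0.05 s.
4. all the ingots are in the tub (x of ingot1_center in the frame of tub_in between -0.118 and 0.118 m and y of ingot1_center in the frame of tub_in between -0.077 and 0.077 m and z of ingot1_center in the frame of tub_in between 0 and 0.05 m and x of ingot2_center in the frame of tub_in between -0.118 and 0.118 m and y of ingot2_center in the frame of tub_in between -0.077 and 0.077 m and z of ingot2_center in the frame of tub_in between 0 and 0.05 m and x of ingot3_center in the frame of tub_in between -0.118 and 0.118 m and y of ingot3_center in the frame of tub_in between -0.077 and 0.077 m and z of ingot3_center in the frame of tub_in between 0 and 0.05 m and x of ingot4_center in the frame of tub_in between -0.118 and 0.118 m and y of ingot4_center in the frame of tub_in between -0.077 and 0.077 m and z of ingot4_center in the frame of tub_in between 0 and 0.05 m and x of ingot5_center in the frame of tub_in between -0.118 and 0.118 m and y of ingot5_center in the frame of tub_in between -0.077 and 0.077 m and z of ingot5_center in the frame of tub_in between 0 and 0.05 m), for 0.3 s.
At the end, for the whole second after the job is handed in: Every ingot present lies in the tub (under 50 mm above its floor), the tub upright on the bench; the tray stands level (0.06 rad) on the white board, its pan's centre within 50 mm (board x) and 65 mm (board y) of the board's centre; all three rods are within 4 mm of right down (all of step 4 and angle between tub_in's own z axis and vertical below 0.1 rad and height (world z) of tub_in below 0.012 m and x of tray_pan in the frame of board_top between -0.05 and 0.05 m and y of tray_pan in the frame of board_top between -0.065 and 0.065 m and z of tray_pan in the frame of board_top between 0.002 and 0.011 m and angle between tray_pan's own z axis and vertical below 0.06 rad and value of joint each of rod1, rod2, rod3 below 0.004 m); the robot touches nothing.
It fails at once if the wax is pushed more than 40 mm (distance of wax from where it was at the start of the episode above 0.04 m).
It fails at once if the screwdriver is pushed more than 40 mm (distance of screwdriver from where it was at the start of the episode above 0.04 m).
It fails at once if the flux is pushed more than 40 mm (distance of flux from where it was at the start of the episode above 0.04 m).
It fails at once if the bench block is pushed more than 40 mm (distance of bench_block from where it was at the start of the episode above 0.04 m).
It fails at once if the hammer is pushed more than 40 mm (distance of hammer from where it was at the start of the episode above 0.04 m).
Of ingot1, ingot2, ingot3 only 2 to 3 are there at a start; the rules pass over those that are not, and their reading is None.
Of ingot4, ingot5 only 1 to 2 are there at a start; the rules pass over those that are not, and their reading is None.
At some moment in a run one of tub, tray may be knocked a few centimetres aside while the robot is not near it.
It also fails if it takes over 210 s, if anything falls off the work surface, if the arm or the gripper's body presses on something with over 40 N, if the wrist force passes 120 N, or if a joint passes its speed limit or range.

## Working session

There is one attempt and no reset: what is moved stays moved. The work goes in short steps, Python scripts to look and compute and a tool call to move; the robot and the scene stay as the last step left them, time stands still between calls to the robot, and variables do not carry over. Pictures are saved under pics/ and viewed, at most 14 in all, crops included, and the job is handed in when it is done.

Besides the shell and the picture viewer there is one more tool, called after ">>>" by a JSON object that holds its "name" and its "arguments". move_arm: Moves the arm, as the interface text tells. Shifts and turns lie within -1 to 1; 1 stands for 0.1 m of shift or pi rad of turn. Its arguments: {"type":"object","properties":{"motion":{"type":"array"},"fingers":{"type":"number"},"newtons":{"type":"number"}},"required":["motion"]}

```bash
mkdir -p pics; ls; cat > h.py <<'E'
import numpy as np, cv2
from scipy.spatial.transform import Rotation as R
from cell import robot
def tool():
    s=robot.observe(); T=np.eye(4); T[:3,:3]=R.from_euler('xyz',s['tool_rot']).as_matrix(); T[:3,3]=s['tool_pos']; return T,s
def cam(name,save=None):
    T,s=tool(); c=robot.read_camera(name)
    c['E']=T@c['hand_eye'] if name=='wrist' else c['extrinsics']
    if save: cv2.imwrite('pics/'+save+'.png',c['image'][:,:,::-1])
    np.savez('/tmp/'+(save or name)+'.npz',**{k:v for k,v in c.items()})
    return c
def rays(c,uv):
    uv=np.asarray(uv,float).reshape(-1,2); h=c['image'].shape[0]
    f=h/2/np.tan(np.radians(float(c['vfov']))/2)
    d=np.stack([(uv[:,0]-c['cx'])/f,(uv[:,1]-c['cy'])/f],1); u=d.copy()
    for _ in range(20): u=d/(1+float(c['k1'])*(u**2).sum(1,keepdims=True))
    return np.c_[u[:,0],-u[:,1],-np.ones(len(u))]
def onplane(c,uv,z):
    r=rays(c,uv)@c['E'][:3,:3].T; o=c['E'][:3,3]
    return o+r*((z-o[2])/r[:,2])[:,None]
def cloud(c):
    h,w=c['range_z'].shape; g=np.stack(np.meshgrid(np.arange(w),np.arange(h)),-1).reshape(-1,2)
    p=rays(c,g)*c['range_z'].reshape(-1,1)
    return (p@c['E'][:3,:3].T+c['E'][:3,3]).reshape(h,w,3)
E
python3 - <<'E'
from h import *
print(robot.observe()); 
for n in('top','scene'):
    c=cam(n,n+'0'); print(n,c['vfov'],c['k1'],c['E'].round(3).tolist())
print(robot.pinch_z)
E
```

```text
pics
{'time': 0.0, 'qpos': array([ 1.12602046e+00,  3.42748646e-01,  1.52503891e+00, -2.14805552e-05,
        1.27541350e+00, -1.46017642e-01]), 'qvel': array([-0.001006  ,  0.00064063,  0.00155804, -0.00138291, -0.00047862,
       -0.00093139]), 'joint_efforts': array([ 1.51822187e-04, -4.31249142e+01, -2.44210660e+01,  7.17918598e-02,
        5.61480399e-02, -1.14766399e-04]), 'tool_pos': array([0.15433495, 0.50135952, 0.22602388]), 'tool_rot': array([-3.13999837e+00, -2.13700391e-04,  2.84284053e+00]), 'contact_force': array([-0.34237086,  0.39125302, -0.29872005]), 'torque': array([-0.05386164, -0.01530262, -0.00048249]), 'grip_force': 0.0, 'opening': 0.09187079599602636}
top 49.59816526446522 0.030605804190537392 [[0.019, 0.976, -0.218, 0.199], [-1.0, 0.019, -0.003, -0.07], [0.001, 0.218, 0.976, 1.385], [0.0, 0.0, 0.0, 1.0]]
scene 49.81366086442741 -0.09311434394527907 [[0.744, -0.404, 0.532, 1.233], [0.668, 0.436, -0.603, -0.894], [0.012, 0.805, 0.594, 0.929], [0.0, 0.0, 0.0, 1.0]]
0.0188
```

View pics/top0.png

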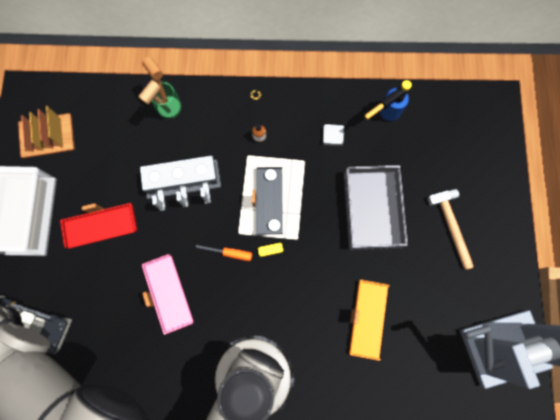

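View pics/scene0.png

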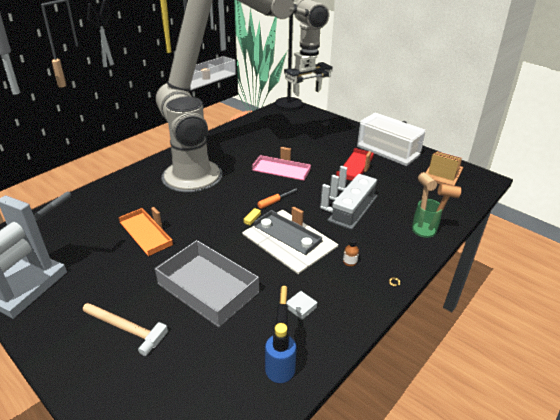

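The top view shows the mould at about (180,178) with its tabs at (158/182/206,195). The dark tray is on the white board at (270,200), with bright ingots at (271,174) and (268,230) and its wooden handle at (250,198). The grey tub is at (376,207). The trays in red (98,226), pink (167,294) and orange (369,320) are look-alikes; only the dark one fits.

```bash
cat > m.py <<'E'
from h import *
def rect(P,name):
    r=cv2.minAreaRect(P[:,:2].astype(np.float32)*1000); print(name,len(P),[np.round(x,1) for x in (r if True else 0)],'z',np.percentile(P[:,2],[5,50,95]).round(4))
    return r
E
python3 - <<'E'
from m import *
c=dict(np.load('/tmp/top0.npz')); P=cloud(c); hsv=cv2.cvtColor(c['image'],cv2.COLOR_RGB2HSV)
v=np.mgrid[0:420,0:560]; y,x=v
def sel(x0,x1,y0,y1,z0,z1,extra=True): 
    m=(x>=x0)&(x<=x1)&(y>=y0)&(y<=y1)&(P[...,2]>z0)&(P[...,2]<z1)&extra; return m
print('bench',np.median(P[330:350,220:240,2]), P[250:280,300:330,2].mean())
rect(P[sel(130,230,150,215,.068,.085)],'mouldtop')
m=sel(130,230,175,215,.09,.13)
n,l,st,ce=cv2.connectedComponentsWithStats(m.astype(np.uint8))
for i in range(1,n):
    if st[i,4]>5: print('tab',ce[i].round(1),st[i,4],P[l==i].mean(0).round(4))
rect(P[sel(230,310,150,245,.005,.04)],'board+tray')
rect(P[sel(230,310,150,245,.022,.05,hsv[...,2]<140)],'tray walls')
m=sel(235,310,150,245,.06,.1); print('handle',P[m].mean(0).round(4),m.sum()); rect(P[m],'handle')
rect(P[sel(335,415,155,255,.05,.07)],'tub rim')
m=sel(225,310,150,245,-1,1,hsv[...,2]>200); rect(P[m],'board white')
for nm,b in dict(ing4=(262,280,165,185),ing5=(258,280,220,240)).items():
    m=sel(*b,.0,.05,hsv[...,2]>170); print(nm,P[m].mean(0).round(4),m.sum())
for u,vv in[(160,181),(182,177),(206,172)]: print(c['image'][vv,u],P[vv,u].round(4))
E
```

```text
bench 0.0004779914880209679 0.0050253544730857035
mouldtop 1681 [array([559.1, 236.6]), array([128.6, 213.8]), np.float64(10.2)] z [0.0707 0.0756 0.0804]
tab [202.4 191.9] 38 [0.5206 0.1574 0.1049]
tab [178.6 196.1] 39 [0.507  0.2256 0.1041]
tab [154.6 199.6] 42 [0.495  0.2938 0.1039]
board+tray 4608 [array([534. , -35.7]), array([307.6, 254.6]), np.float64(1.1)] z [0.0063 0.013  0.0311]
tray walls 46 [array([517.6, -22.7]), array([211.4,  75.4]), np.float64(5.4)] z [0.0225 0.0292 0.0387]
handle [0.5169 0.013  0.0829] 59
handle 59 [array([518.5,  13.1]), array([40.3,  9.3]), np.float64(1.7)] z [0.0751 0.0839 0.0879]
tub rim 524 [array([ 501.3, -355.1]), array([244.8, 164.4]), np.float64(3.3)] z [0.0515 0.059  0.0641]
board white 2874 [array([523., -41.]), array([182.7, 283.9]), np.float64(85.6)] z [0.0051 0.011  0.0328]
ing4 [ 0.6076 -0.0372  0.0267] 156
ing5 [ 0.4328 -0.0516  0.0231] 173
[247 249 251] [0.5578 0.2893 0.0794]
[246 248 249] [0.572  0.2254 0.0775]
[249 251 251] [0.5901 0.1554 0.0738]
```

```bash
python3 - <<'E'
import cv2
a=cv2.imread('pics/top0.png')[145:250,130:310]; cv2.imwrite('pics/c1.png',cv2.resize(a,None,fx=4,fy=4,interpolation=cv2.INTER_CUBIC))
E
```

```text
(no output)
```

View pics/c1.png

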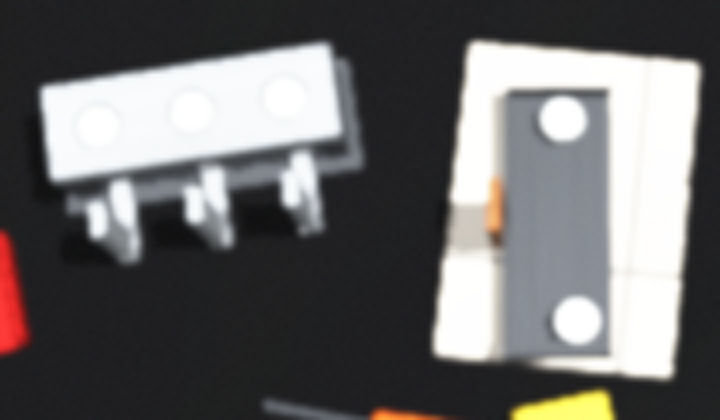

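All three mould pockets and both tray ends hold an ingot: discs at crop (98,127), (192,110), (285,97), (563,120) and (577,321). So there are five. The dark tray with its handle on the left, at crop (495,208), is the real one.

```bash
cat > plan.py <<'E'
from h import *
def plan(*targets):
    """targets: (x,y,z,yaw[,tilt]); TCP poses. prints per-target rel. shift/turn chunks (<=0.1m/axis)"""
    T,_=tool(); p=T[:3,3]; M=T[:3,:3]
    for t in targets:
        Mt=R.from_euler('x',t[4] if len(t)>4 else 0).as_matrix()@R.from_euler('xyz',[np.pi,0,t[3]]).as_matrix()
        d=np.array(t[:3])-p; n=1
        rv=R.from_matrix(M.T@Mt).as_rotvec()/np.pi
        while np.abs(M.T@d/n).max()>.099 or np.abs(Mt.T@d/n).max()>.099: n+=1
        print('to',np.round(t,4),'turn',rv.round(3)+0,'calls',n,': shift in old axes',(M.T@d/n*10).round(2)+0,' new axes',(Mt.T@d/n*10).round(2)+0)
        p=np.array(t[:3]);M=Mt
E
python3 - <<'E'
from plan import *
plan((.46,.2256,.27,np.pi+.185))
print(robot.read_camera('wrist')['hand_eye'].round(3))
E
```

```text
to [0.46   0.2256 0.27   3.3266] turn [ 0.     0.    -0.154] calls 4 : shift in old axes [-0.93 -0.43 -0.11]  new axes [-0.62 -0.82 -0.11]
[[ 0.     0.965  0.261  0.07 ]
 [ 1.    -0.    -0.    -0.001]
 [-0.     0.261 -0.965 -0.158]
 [ 0.     0.     0.     1.   ]]
```

>>> {"name": "move_arm", "arguments": {"motion": [[-0.93,-0.43,-0.11,0,0,0],[-0.93,-0.43,-0.11,0,0,-0.05],[-0.93,-0.43,-0.11,0,0,-0.1],[-0.93,-0.43,-0.11,0,0,-0.154],[-0.93,-0.43,-0.11,0,0,-0.154]], "fingers": -0.13, "newtons": 40}}

```text
time: 0.78
tool_pos: [0.2308, 0.4331, 0.2375]
tool_rot: [-3.141, -0.0, -2.958]
contact_force: [-0.6, 0.5, -0.9]
opening: 0.0464
grip_force: 0.0
```

>>> {"name": "move_arm", "arguments": {"motion": [[-0.62,-0.82,-0.11,0,0,0],[-0.62,-0.82,-0.11,0,0,0],[-0.62,-0.82,-0.11,0,0,0]]}}

```text
time: 1.15
tool_pos: [0.3083, 0.3629, 0.2489]
tool_rot: [-3.142, 0.001, -2.964]
contact_force: [0.4, 0.6, 0.8]
opening: 0.0399
grip_force: 0.0
```

>>> {"name": "move_arm", "arguments": {"motion": [[-0.62,-0.82,-0.11,0,0,0],[-0.62,-0.82,-0.11,0,0,0],[-0.62,-0.82,-0.11,0,0,0]]}}

```text
time: 1.52
tool_pos: [0.3838, 0.2943, 0.2596]
tool_rot: [3.141, 0.0, -2.962]
contact_force: [-0.3, -0.4, 0.1]
opening: 0.0399
grip_force: 0.0
```

>>> {"name": "move_arm", "arguments": {"motion": [[-0.62,-0.82,-0.11,0,0,0],[-0.62,-0.82,-0.11,0,0,0],[-0.62,-0.82,-0.11,0,0,0],[-0.62,-0.82,-0.11,0,0,0],[-0.62,-0.82,-0.11,0,0,0]]}}

```text
time: 2.15
tool_pos: [0.4576, 0.227, 0.2706]
tool_rot: [3.141, -0.001, -2.955]
contact_force: [0.8, 0.5, -0.1]
opening: 0.0398
grip_force: 0.0
```

```bash
python3 - <<'E'
from m import *
c=cam('wrist','w1'); P=cloud(c); print(robot.observe()['tool_pos'],robot.observe()['tool_rot'])
m=(P[...,2]>.095)&(P[...,2]<.115)&(c['range_z']>0)&(P[...,0]<.58)
n,l,st,ce=cv2.connectedComponentsWithStats(m.astype(np.uint8))
for i in range(1,n):
    if st[i,4]>60: print(ce[i].round()); rect(P[l==i],'tab')
m=(abs(P[...,2]-.075)<.004)&(P[...,0]>.45)&(P[...,0]<.7)&(P[...,1]<.4); rect(P[m],'mould')
E
```

```text
[0.45778975 0.22685504 0.27068066] [ 3.14125192e+00 -3.32877318e-04 -2.95505981e+00]
[205. 236.]
tab 281 [array([519.9, 156.5]), array([23.2, 10.3]), np.float64(9.8)] z [0.0965 0.1062 0.1076]
[274. 237.]
tab 267 [array([507.4, 225.5]), array([24.2, 10. ]), np.float64(10.5)] z [0.0989 0.1058 0.1069]
[343. 234.]
tab 216 [array([491.4, 293.7]), array([18.3, 10.4]), np.float64(9.2)] z [0.0972 0.1064 0.1079]
mould 2293 [array([560.4, 160.9]), array([141.9, 299.6]), np.float64(3.1)] z [0.073  0.0754 0.077 ]
```

View pics/w1.png

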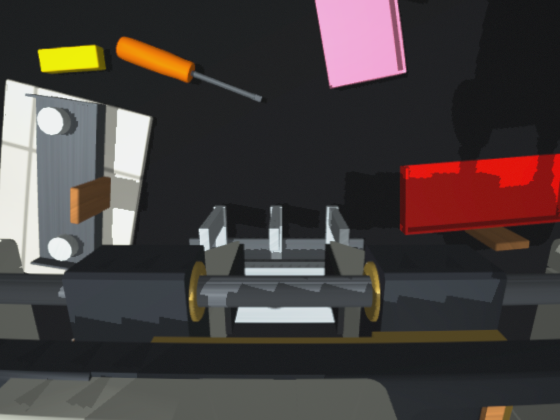

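The wrist view shows the three tabs in a row at (215,225), (275,230) and (337,230). Their spacing and 105 mm height check out. Now raising all three rods.

```bash
python3 - <<'E'
from plan import *
y=np.pi+.181
plan((.4949,.2943,.135,y),(.4949,.2943,.071,y),(.4949,.2943,.0875,y),(.4949,.2943,.145,y),(.5074,.2255,.145,y))
E
```

```text
to [0.4949 0.2943 0.135  3.3226] turn [0.    0.    0.002] calls 2 : shift in old axes [-0.25  0.3   0.68]  new axes [-0.24  0.3   0.68]
to [0.4949 0.2943 0.071  3.3226] turn [0. 0. 0.] calls 1 : shift in old axes [0.   0.   0.64]  new axes [0.   0.   0.64]
to [0.4949 0.2943 0.0875 3.3226] turn [0. 0. 0.] calls 1 : shift in old axes [ 0.    0.   -0.16]  new axes [ 0.    0.   -0.16]
to [0.4949 0.2943 0.145  3.3226] turn [0. 0. 0.] calls 1 : shift in old axes [ 0.    0.   -0.57]  new axes [ 0.    0.   -0.57]
to [0.5074 0.2255 0.145  3.3226] turn [0. 0. 0.] calls 1 : shift in old axes [ 0.  -0.7  0. ]  new axes [ 0.  -0.7  0. ]
```

>>> {"name": "move_arm", "arguments": {"motion": [[-0.25,0.3,0.68,0,0,0.002],[-0.25,0.3,0.68,0,0,0.002],[-0.25,0.3,0.68,0,0,0.002]]}}

```text
time: 2.58
tool_pos: [0.4771, 0.2601, 0.2022]
tool_rot: [-3.141, -0.002, -2.961]
contact_force: [-0.4, 0.5, 0.4]
opening: 0.04
grip_force: 0.0
```

>>> {"name": "move_arm", "arguments": {"motion": [[-0.24,0.3,0.68,0,0,0],[-0.24,0.3,0.68,0,0,0],[-0.24,0.3,0.68,0,0,0],[-0.24,0.3,0.68,0,0,0]]}}

```text
time: 3.08
tool_pos: [0.4969, 0.2934, 0.137]
tool_rot: [3.141, 0.003, -2.963]
contact_force: [-0.1, 0.4, -0.5]
opening: 0.0402
grip_force: 0.0
```

>>> {"name": "move_arm", "arguments": {"motion": [[0,0,0.3,0,0,0],[0,0,0.64,0,0,0],[0,0,0.64,0,0,0],[0,0,0.64,0,0,0]]}}

```text
time: 3.58
tool_pos: [0.4973, 0.2938, 0.0729]
tool_rot: [3.141, 0.003, -2.963]
contact_force: [0.7, 0.5, -0.1]
opening: 0.0397
grip_force: 0.0
```

>>> {"name": "move_arm", "arguments": {"motion": [[0,0,0,0,0,0],[0,0,0,0,0,0],[0,0,0,0,0,0],[0,0,0,0,0,0],[0,0,-0.06,0,0,0],[0,0,-0.12,0,0,0],[0,0,-0.165,0,0,0],[0,0,-0.165,0,0,0],[0,0,-0.165,0,0,0]], "fingers": -1}}

```text
time: 4.7
tool_pos: [0.4961, 0.2948, 0.0858]
tool_rot: [3.14, -0.0, -2.962]
contact_force: [4.0, 6.9, -12.2]
opening: 0.0101
grip_force: 40.0
```

>>> {"name": "move_arm", "arguments": {"motion": [[0,0,-0.03,0,0,0],[0,0,-0.05,0,0,0],[0,0,-0.05,0,0,0]]}}

```text
time: 5.08
tool_pos: [0.496, 0.2946, 0.0862]
tool_rot: [3.14, -0.003, -2.963]
contact_force: [13.6, 13.2, -43.4]
opening: 0.01
grip_force: 40.0
```

>>> {"name": "move_arm", "arguments": {"motion": [[0,0,0,0,0,0],[0,0,0,0,0,0],[0,0,0,0,0,0]], "fingers": -0.13}}

```text
time: 5.45
tool_pos: [0.4965, 0.2936, 0.0931]
tool_rot: [3.141, 0.001, -2.963]
contact_force: [-0.3, 0.8, 0.5]
opening: 0.0348
grip_force: 0.0
```

>>> {"name": "move_arm", "arguments": {"motion": [[0,0,-0.55,0,0,0],[0,0,-0.55,0,0,0],[0,0,-0.55,0,0,0]]}}

```text
time: 5.82
tool_pos: [0.496, 0.2935, 0.1476]
tool_rot: [3.141, 0.001, -2.963]
contact_force: [-0.5, -0.1, -0.9]
opening: 0.0398
grip_force: 0.0
```

```bash
python3 - <<'E'
from m import *
c=cam('top'); P=cloud(c); y,x=np.mgrid[0:420,0:560]
for n,(tx,ty) in dict(t1=(.4949,.2943),t2=(.5074,.2255),t3=(.5199,.1565)).items():
    m=(np.hypot(P[...,0]-tx,P[...,1]-ty)<.012)&(P[...,2]<.14); print(n,m.sum(),P[m][:,2].max() if m.any() else 0)
from plan import *
yw=np.pi+.181
plan((.5074,.2255,.150,yw))
E
```

```text
t1 97 0.12313365717992264
t2 105 0.10984114127040767
t3 97 0.11298895066219661
to [0.5074 0.2255 0.15   3.3226] turn [ 0.     0.    -0.001] calls 1 : shift in old axes [ 0.01 -0.69 -0.03]  new axes [ 0.01 -0.69 -0.03]
```

>>> {"name": "move_arm", "arguments": {"motion": [[0,-0.7,-0.03,0,0,0],[0,-0.7,-0.03,0,0,0],[0,-0.7,-0.03,0,0,0],[0,-0.7,0.4,0,0,0],[0,-0.7,0.77,0,0,0],[0,-0.7,0.77,0,0,0],[0,-0.7,0.77,0,0,0]]}}

```text
time: 6.75
tool_pos: [0.5092, 0.2257, 0.0712]
tool_rot: [3.141, 0.001, -2.962]
contact_force: [-0.3, -1.0, -0.0]
opening: 0.0396
grip_force: 0.0
```

>>> {"name": "move_arm", "arguments": {"motion": [[0,0,0,0,0,0],[0,0,0,0,0,0],[0,0,0,0,0,0],[0,0,0,0,0,0],[0,0,-0.07,0,0,0],[0,0,-0.13,0,0,0],[0,0,-0.185,0,0,0],[0,0,-0.185,0,0,0],[0,0,-0.185,0,0,0]], "fingers": -1}}

```text
time: 7.88
tool_pos: [0.5086, 0.2258, 0.0865]
tool_rot: [3.14, -0.001, -2.963]
contact_force: [5.6, 7.7, -18.2]
opening: 0.0097
grip_force: 40.0
```

>>> {"name": "move_arm", "arguments": {"motion": [[0,0,0,0,0,0],[0,0,0,0,0,0],[0,0,0,0,0,0],[0,0,-0.55,0,0,0],[0,0,-0.55,0,0,0],[0,0,-0.55,0,0,0],[0,-0.7,-0.55,0,0,0],[0,-0.7,-0.55,0,0,0],[0,-0.7,-0.55,0,0,0]], "fingers": -0.13}}

```text
time: 9.0
tool_pos: [0.5206, 0.1553, 0.1428]
tool_rot: [3.141, -0.002, -2.965]
contact_force: [-0.2, 0.8, 0.0]
opening: 0.0398
grip_force: 0.0
```

>>> {"name": "move_arm", "arguments": {"motion": [[0,0,0.4,0,0,0],[0,0,0.74,0,0,0],[0,0,0.74,0,0,0],[0,0,0.74,0,0,0]]}}

```text
time: 9.5
tool_pos: [0.5215, 0.1567, 0.0706]
tool_rot: [3.141, 0.001, -2.962]
contact_force: [0.1, 0.5, 1.0]
opening: 0.0396
grip_force: 0.0
```

>>> {"name": "move_arm", "arguments": {"motion": [[0,0,0,0,0,0],[0,0,0,0,0,0],[0,0,0,0,0,0],[0,0,0,0,0,0],[0,0,-0.07,0,0,0],[0,0,-0.13,0,0,0],[0,0,-0.185,0,0,0],[0,0,-0.185,0,0,0],[0,0,-0.185,0,0,0]], "fingers": -1}}

```text
time: 10.62
tool_pos: [0.5209, 0.1569, 0.0855]
tool_rot: [3.14, -0.001, -2.963]
contact_force: [6.7, 7.8, -23.6]
opening: 0.0097
grip_force: 40.0
```

>>> {"name": "move_arm", "arguments": {"motion": [[0,0,0,0,0,0],[0,0,0,0,0,0],[0,0,0,0,0,0],[0,0,-0.8,0,0,0],[0,0,-0.8,0,0,0],[0,0,-0.8,0,0,0]], "fingers": -0.13}}

```text
time: 11.38
tool_pos: [0.5219, 0.1558, 0.17]
tool_rot: [-3.141, 0.004, -2.963]
contact_force: [-0.8, -0.1, -0.9]
opening: 0.0398
grip_force: 0.0
```

```bash
python3 - <<'E'
from m import *
from plan import *
yw=np.pi+.181
plan((.49,.31,.26,yw))
E
```

```text
to [0.49   0.31   0.26   3.3226] turn [ 0.     0.001 -0.001] calls 2 : shift in old axes [ 0.02  0.79 -0.45]  new axes [ 0.02  0.79 -0.45]
```

```bash
python3 - <<'E'
from m import *
c=cam('scene','s1'); P=cloud(c)
for n,(tx,ty) in dict(p1=(.5736,.3086),p2=(.5861,.2398),p3=(.5986,.1708)).items():
    m=(np.hypot(P[...,0]-tx,P[...,1]-ty)<.03)&(abs(P[...,2]-.088)<.0035)
    if m.sum()>5:
        q=P[m][:,:2].astype(np.float32); print(n,m.sum(),cv2.minEnclosingCircle(q),q.mean(0),np.median(P[m][:,2]))
for n,(tx,ty) in dict(t1=(.4949,.2943),t2=(.5074,.2255),t3=(.5199,.1565)).items():
    m=(np.hypot(P[...,0]-tx,P[...,1]-ty)<.015)&(P[...,2]<.14)&(P[...,2]>.09); print(n,m.sum(),np.percentile(P[m][:,2],90) if m.any() else 0)
from plan import *
y=np.pi+.181
plan((.5986,.1708,.17,y),(.5986,.1708,.0765,y))
E
```

```text
p1 36 ((0.5747140645980835, 0.3049924671649933), 0.01913776993751526) [0.5737062  0.30538312] 0.08675848922582474
p2 31 ((0.5858250856399536, 0.23613443970680237), 0.016584264114499092) [0.5869548  0.23724878] 0.0870797761708868
p3 38 ((0.601678192615509, 0.17021945118904114), 0.016156058758497238) [0.6015065  0.17044365] 0.08673603494721654
t1 60 0.12098776196632825
t2 63 0.11976084001221136
t3 66 0.12023298964694173
to [0.5986 0.1708 0.17   3.3226] turn [ 0.     0.    -0.001] calls 1 : shift in old axes [-0.79  0.01 -0.01]  new axes [-0.79  0.01 -0.02]
to [0.5986 0.1708 0.0765 3.3226] turn [0. 0. 0.] calls 1 : shift in old axes [0.   0.   0.94]  new axes [0.   0.   0.94]
```

```bash
python3 - <<'E'
from m import *
c=dict(np.load('/tmp/w1.npz')); P=cloud(c); hsv=cv2.cvtColor(c['image'],cv2.COLOR_RGB2HSV); y,x=np.mgrid[0:420,0:560]
m=(x<160)&(y>80)&(y<300)&(P[...,2]>.06)&(P[...,2]<.1)&(hsv[...,1]>100); rect(P[m],'handle')
q=P[m&(P[...,2]>.08)]; rect(q,'handle top')
for n,b in dict(i5=(30,85,95,140),i4=(45,85,230,262)).items():
    m=(x>b[0])&(x<b[1])&(y>b[2])&(y<b[3])&(abs(P[...,2]-.032)<.005)&(hsv[...,2]>150); print(n,cv2.minEnclosingCircle(P[m][:,:2].astype(np.float32)),m.sum())
c=cam('top','top1'); P=cloud(c); hsv=cv2.cvtColor(c['image'],cv2.COLOR_RGB2HSV)
m=((hsv[...,2]>50)&(hsv[...,2]<150)&(hsv[...,1]<90)&(x>240)&(x<300)&(y>155)&(y<243)).astype(np.uint8)
n,l,st,ce=cv2.connectedComponentsWithStats(m); i=1+st[1:,4].argmax()
uv=np.argwhere(l==i)[:,::-1]; print(st[i]); w=onplane(c,uv,.016); rect(w,'floor')
E
```

```text
handle 766 [array([517.6,  11.7]), array([39.7, 11. ]), np.float64(2.8)] z [0.0618 0.0804 0.0861]
handle top 392 [array([517.6,  11.4]), array([39.6, 10.4]), np.float64(1.6)] z [0.0809 0.085  0.0864]
i5 ((0.42648226022720337, -0.043187785893678665), 0.03187301382422447) 574
i4 ((0.5988277196884155, -0.03771907091140747), 0.016318554058670998) 428
[241 229  59  12 125]
floor 125 [array([406.2, -41.4]), array([ 33.1, 177.5]), np.float64(6.1)] z [0.016 0.016 0.016]
```

>>> {"name": "move_arm", "arguments": {"motion": [[-0.8,0.03,0,0,0,0],[-0.8,0.03,0,0,0,0],[-0.8,0.03,0,0,0,0],[-0.8,0.03,0.5,0,0,0],[-0.8,0.03,0.7,0,0,0],[-0.8,0.03,0.8,0,0,0],[-0.8,0.03,0.92,0,0,0],[-0.8,0.03,0.92,0,0,0],[-0.8,0.03,0.92,0,0,0]], "fingers": 0.1, "newtons": 20}}

```text
time: 12.6
tool_pos: [0.5995, 0.173, 0.0768]
tool_rot: [3.142, 0.001, -2.963]
contact_force: [-0.2, -0.5, 0.9]
opening: 0.0504
grip_force: 0.0
```

>>> {"name": "move_arm", "arguments": {"motion": [[0,0,0,0,0,0],[0,0,0,0,0,0],[0,0,0,0,0,0],[0,0,0,0,0,0],[0,0,-0.1,0,0,0],[0,0,-0.4,0,0,0],[0,0,-0.8,0,0,0],[0,0,-0.8,0,0,0],[0,0,-0.8,0,0,0]], "fingers": -1}}

```text
time: 13.72
tool_pos: [0.5988, 0.173, 0.156]
tool_rot: [3.141, -0.001, -2.963]
contact_force: [0.3, -0.8, -1.8]
opening: 0.0311
grip_force: 20.0
```

```bash
python3 - <<'E'
from plan import *
y=np.radians(92); print(robot.observe()['tool_pos'])
plan((.5195,-.0454,.155,y),(.5195,-.0454,.0225,y))
E
```

```text
[0.59882993 0.17304016 0.15597339]
to [ 0.5195 -0.0454  0.155   1.6057] turn [0.    0.    0.546] calls 3 : shift in old axes [ 0.39 -0.67  0.  ]  new axes [-0.72 -0.29  0.  ]
to [ 0.5195 -0.0454  0.0225  1.6057] turn [0. 0. 0.] calls 2 : shift in old axes [0.   0.   0.66]  new axes [0.   0.   0.66]
```

>>> {"name": "move_arm", "arguments": {"motion": [[0.1,-0.17,0,0,0,0.055],[0.2,-0.33,0,0,0,0.11],[0.3,-0.5,0,0,0,0.165],[0.39,-0.67,0,0,0,0.22],[0.39,-0.67,0,0,0,0.275],[0.39,-0.67,0,0,0,0.33],[0.39,-0.67,0,0,0,0.385],[0.39,-0.67,0,0,0,0.44],[0.39,-0.67,0,0,0,0.495],[0.39,-0.67,0,0,0,0.546],[0.39,-0.67,0,0,0,0.546]]}}

```text
time: 15.1
tool_pos: [0.572, 0.1001, 0.1549]
tool_rot: [-3.139, -0.0, 1.606]
contact_force: [-0.5, 0.0, -0.4]
opening: 0.0313
grip_force: 20.0
```

>>> {"name": "move_arm", "arguments": {"motion": [[-0.5,-0.2,0,0,0,0],[-0.72,-0.29,0,0,0,0],[-0.72,-0.29,0,0,0,0]]}}

```text
time: 15.48
tool_pos: [0.5455, 0.026, 0.1557]
tool_rot: [-3.14, -0.0, 1.606]
contact_force: [-0.4, 0.0, -0.1]
opening: 0.0314
grip_force: 20.0
```

>>> {"name": "move_arm", "arguments": {"motion": [[-0.5,-0.2,0,0,0,0],[-0.72,-0.29,0,0,0,0],[-0.72,-0.29,0,0,0,0],[-0.72,-0.29,0,0,0,0],[-0.72,-0.29,0,0,0,0]]}}

```text
time: 16.1
tool_pos: [0.5201, -0.0446, 0.1561]
tool_rot: [3.142, -0.0, 1.607]
contact_force: [0.6, 0.3, -0.9]
opening: 0.0313
grip_force: 20.0
```

```bash
python3 - <<'E'
from m import *
from plan import *
c=cam('wrist','w2'); P=cloud(c); hsv=cv2.cvtColor(c['image'],cv2.COLOR_RGB2HSV); Q=P.copy()
m=(abs(P[...,2]-.085)<.004)&(hsv[...,1]>100)&(P[...,0]>.42)&(P[...,0]<.62)&(P[...,1]<.1)&(P[...,1]>-.1); 
if m.any(): rect(P[m],'handle')
plan((.5195,-.0454,.0225,np.radians(92)))
E
```

```text
handle 874 [array([518. ,  11.5]), array([39.2,  9.7]), np.float64(1.0)] z [0.0836 0.0851 0.0863]
to [ 0.5195 -0.0454  0.0225  1.6057] turn [0. 0. 0.] calls 2 : shift in old axes [0.   0.   0.67]  new axes [0.   0.   0.67]
```

View pics/w2.png

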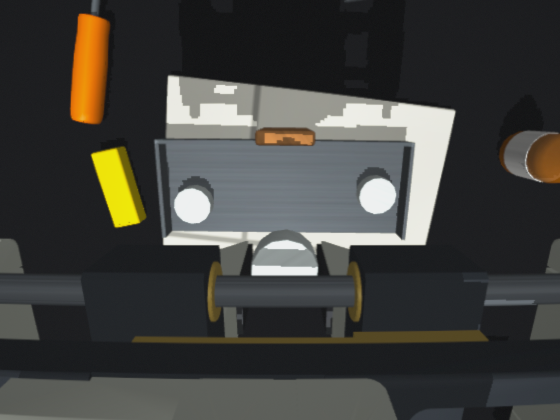

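The held ingot is at (285,255) and the tray is unmoved, with its ingots at (193,204) and (377,195). Lowering into the centre.

>>> {"name": "move_arm", "arguments": {"motion": [[0,0,0.4,0,0,0],[0,0,0.67,0,0,0],[0,0,0.67,0,0,0]]}}

```text
time: 16.52
tool_pos: [0.5186, -0.0449, 0.0876]
tool_rot: [-3.137, -0.001, 1.606]
contact_force: [0.1, -0.6, 0.2]
opening: 0.0312
grip_force: 20.0
```

>>> {"name": "move_arm", "arguments": {"motion": [[0,0,0.3,0,0,0],[0,0,0.5,0,0,0],[0,0,0.67,0,0,0],[0,0,0.67,0,0,0],[0,0,0.67,0,0,0]]}}

```text
time: 17.15
tool_pos: [0.5208, -0.0458, 0.0235]
tool_rot: [3.139, 0.0, 1.605]
contact_force: [-0.2, 0.2, -0.7]
opening: 0.0314
grip_force: 20.0
```

>>> {"name": "move_arm", "arguments": {"motion": [[0,0,0,0,0,0],[0,0,0,0,0,0],[0,0,0,0,0,0],[0,0,-0.95,0,0,0],[0,0,-0.95,0,0,0],[0,0,-0.95,0,0,0]], "fingers": -0.1}}

```text
time: 17.9
tool_pos: [0.5214, -0.0461, 0.1199]
tool_rot: [3.136, 0.001, 1.605]
contact_force: [-0.7, -1.0, -0.0]
opening: 0.0411
grip_force: 0.0
```

```bash
python3 - <<'E'
from m import *
from plan import *
c=dict(np.load('/tmp/w2.npz')); P=cloud(c); x=np.mgrid[0:420,0:560]
for u,v in[(193,204),(377,195)]: 
    a=P[v-22:v+22,u-22:u+22].reshape(-1,3); a=a[abs(a[:,2]-.032)<.003]; print(cv2.minEnclosingCircle(a[:,:2].astype(np.float32)))
y=np.pi+.181
plan((.5865,.239,.16,y),(.5865,.239,.0775,y))
E
```

```text
((0.44099390506744385, -0.05186992138624191), 0.016029268503189087)
((0.598296582698822, -0.0375051312148571), 0.01620151661336422)
to [0.5865 0.239  0.16   3.3226] turn [ 0.001  0.002 -0.547] calls 3 : shift in old axes [ 0.94  0.25 -0.13]  new axes [-0.38  0.9  -0.13]
to [0.5865 0.239  0.0775 3.3226] turn [0. 0. 0.] calls 1 : shift in old axes [0.   0.   0.82]  new axes [0.   0.   0.82]
```

>>> {"name": "move_arm", "arguments": {"motion": [[0,0,-0.35,0,0,0],[0.2,0.05,-0.35,0,0,-0.055],[0.4,0.1,-0.35,0,0,-0.11],[0.6,0.15,-0.35,0,0,-0.165],[0.8,0.2,-0.35,0,0,-0.22],[0.94,0.25,-0.35,0,0,-0.275],[0.94,0.25,-0.35,0,0,-0.33],[0.94,0.25,-0.35,0,0,-0.385],[0.94,0.25,-0.35,0,0,-0.44],[0.94,0.25,-0.35,0,0,-0.495],[0.94,0.25,-0.35,0,0,-0.547],[0.94,0.25,-0.35,0,0,-0.547]], "fingers": 0.1}}

```text
time: 19.4
tool_pos: [0.5409, 0.049, 0.151]
tool_rot: [3.141, -0.002, -2.961]
contact_force: [0.0, -0.3, 0.4]
opening: 0.0501
grip_force: 0.0
```

>>> {"name": "move_arm", "arguments": {"motion": [[-0.2,0.5,0,0,0,0],[-0.38,0.9,0,0,0,0],[-0.38,0.9,0,0,0,0]]}}

```text
time: 19.77
tool_pos: [0.5624, 0.1469, 0.1513]
tool_rot: [3.141, -0.001, -2.96]
contact_force: [-0.2, -0.3, -0.8]
opening: 0.0506
grip_force: 0.0
```

>>> {"name": "move_arm", "arguments": {"motion": [[-0.2,0.5,0,0,0,0],[-0.38,0.9,0,0,0,0],[-0.38,0.9,0,0,0,0],[-0.38,0.9,0,0,0,0]]}}

```text
time: 20.27
tool_pos: [0.5833, 0.2386, 0.1515]
tool_rot: [-3.141, -0.002, -2.961]
contact_force: [0.0, -0.0, -1.0]
opening: 0.0509
grip_force: 0.0
```

```bash
python3 - <<'E'
from plan import *
y=np.pi+.181
plan((.5865,.239,.0775,y))
E
```

```text
to [0.5865 0.239  0.0775 3.3226] turn [ 0.    -0.001  0.   ] calls 1 : shift in old axes [-0.03  0.    0.74]  new axes [-0.03  0.    0.74]
```

>>> {"name": "move_arm", "arguments": {"motion": [[-0.03,0,0.3,0,0,0],[-0.03,0,0.5,0,0,0],[-0.03,0,0.65,0,0,0],[-0.03,0,0.74,0,0,0],[-0.03,0,0.74,0,0,0],[-0.03,0,0.74,0,0,0]]}}

```text
time: 21.02
tool_pos: [0.5872, 0.2404, 0.079]
tool_rot: [3.141, 0.001, -2.96]
contact_force: [0.2, -0.1, -0.0]
opening: 0.0508
grip_force: 0.0
```

>>> {"name": "move_arm", "arguments": {"motion": [[0,0,0,0,0,0],[0,0,0,0,0,0],[0,0,0,0,0,0],[0,0,0,0,0,0],[0,0,-0.1,0,0,0],[0,0,-0.4,0,0,0],[0,0,-0.8,0,0,0],[0,0,-0.8,0,0,0],[0,0,-0.8,0,0,0]], "fingers": -1}}

```text
time: 22.15
tool_pos: [0.5863, 0.2402, 0.1579]
tool_rot: [-3.142, -0.001, -2.96]
contact_force: [-0.4, -0.3, -1.6]
opening: 0.0311
grip_force: 20.0
```

```bash
python3 - <<'E'
from plan import *
a=np.radians(2); r=np.array([[np.cos(a),-np.sin(a)],[np.sin(a),np.cos(a)]]); pan=np.array([.5192,-.0354])
t=pan+r@[.039,-.010]; y=np.radians(152)
plan((*t,.155,y),(*t,.0235,y))
E
```

```text
to [ 0.5585 -0.044   0.155   2.6529] turn [0.    0.    0.213] calls 3 : shift in old axes [ 0.26 -0.92  0.01]  new axes [-0.36 -0.88  0.01]
to [ 0.5585 -0.044   0.0235  2.6529] turn [0. 0. 0.] calls 2 : shift in old axes [0.   0.   0.66]  new axes [0.   0.   0.66]
```

>>> {"name": "move_arm", "arguments": {"motion": [[0.13,-0.46,0,0,0,0.05],[0.26,-0.92,0,0,0,0.1],[0.26,-0.92,0,0,0,0.15],[0.26,-0.92,0,0,0,0.213],[0.26,-0.92,0,0,0,0.213]]}}

```text
time: 22.78
tool_pos: [0.577, 0.1449, 0.1569]
tool_rot: [-3.14, -0.002, 2.655]
contact_force: [-0.2, 0.2, 0.2]
opening: 0.0309
grip_force: 20.0
```

>>> {"name": "move_arm", "arguments": {"motion": [[-0.2,-0.5,0,0,0,0],[-0.36,-0.88,0,0,0,0],[-0.36,-0.88,0,0,0,0]]}}

```text
time: 23.15
tool_pos: [0.5678, 0.0482, 0.1575]
tool_rot: [-3.14, -0.001, 2.655]
contact_force: [-0.5, 1.1, -0.7]
opening: 0.0311
grip_force: 20.0
```

>>> {"name": "move_arm", "arguments": {"motion": [[-0.2,-0.5,0,0,0,0],[-0.36,-0.88,0,0,0,0],[-0.36,-0.88,0,0,0,0],[-0.36,-0.88,0,0,0,0],[-0.36,-0.88,0,0,0,0]]}}

```text
time: 23.78
tool_pos: [0.559, -0.0426, 0.158]
tool_rot: [3.141, -0.0, 2.657]
contact_force: [0.1, -0.3, -0.7]
opening: 0.0311
grip_force: 20.0
```

```bash
python3 - <<'E'
from m import *
from plan import *
c=cam('wrist','w3'); P=cloud(c); hsv=cv2.cvtColor(c['image'],cv2.COLOR_RGB2HSV)
m=(abs(P[...,2]-.085)<.004)&(hsv[...,1]>100)&(P[...,0]>.42)&(P[...,0]<.62)&(P[...,1]<.1)&(P[...,1]>-.1); 
if m.any(): rect(P[m],'handle')
plan((.5585,-.044,.0245,np.radians(152)))
E
```

```text
handle 833 [array([517.8,  11. ]), array([39.2,  9.4]), np.float64(1.3)] z [0.0836 0.0851 0.0863]
to [ 0.5585 -0.044   0.0245  2.6529] turn [0.    0.    0.001] calls 2 : shift in old axes [ 0.   -0.01  0.67]  new axes [ 0.   -0.01  0.67]
```

>>> {"name": "move_arm", "arguments": {"motion": [[0,0,0.4,0,0,0],[0,0,0.67,0,0,0],[0,0,0.67,0,0,0]]}}

```text
time: 24.2
tool_pos: [0.5576, -0.0429, 0.0894]
tool_rot: [-3.141, -0.004, 2.656]
contact_force: [-0.0, 0.4, 0.4]
opening: 0.031
grip_force: 20.0
```

>>> {"name": "move_arm", "arguments": {"motion": [[0,-0.01,0.3,0,0,0],[0,-0.01,0.5,0,0,0],[0,-0.01,0.67,0,0,0],[0,-0.01,0.67,0,0,0],[0,-0.01,0.67,0,0,0]]}}

```text
time: 24.82
tool_pos: [0.5592, -0.045, 0.0252]
tool_rot: [3.141, 0.001, 2.655]
contact_force: [0.1, -0.6, -0.7]
opening: 0.0311
grip_force: 20.0
```

>>> {"name": "move_arm", "arguments": {"motion": [[0,0,0,0,0,0],[0,0,0,0,0,0],[0,0,0,0,0,0],[0,0,-0.95,0,0,0],[0,0,-0.95,0,0,0],[0,0,-0.95,0,0,0]], "fingers": -0.15}}

```text
time: 25.58
tool_pos: [0.5602, -0.0453, 0.1221]
tool_rot: [3.14, 0.006, 2.654]
contact_force: [0.8, 0.5, 0.0]
opening: 0.0387
grip_force: 0.0
```

```bash
python3 - <<'E'
from plan import *
y=np.pi+.181
plan((.574,.3075,.155,y))
E
```

```text
to [0.574  0.3075 0.155  3.3226] turn [ 0.     0.002 -0.213] calls 4 : shift in old axes [ 0.38  0.8  -0.08]  new axes [-0.19  0.86 -0.08]
```

>>> {"name": "move_arm", "arguments": {"motion": [[0,0,-0.33,0,0,0],[0.2,0.4,-0.33,0,0,-0.05],[0.38,0.8,-0.33,0,0,-0.1],[0.38,0.8,-0.33,0,0,-0.16],[0.38,0.8,-0.33,0,0,-0.213],[0.38,0.8,-0.33,0,0,-0.213]], "fingers": 0.1}}

```text
time: 26.32
tool_pos: [0.5617, 0.0437, 0.151]
tool_rot: [3.141, -0.002, -2.961]
contact_force: [-0.5, -0.5, 0.1]
opening: 0.0505
grip_force: 0.0
```

>>> {"name": "move_arm", "arguments": {"motion": [[-0.1,0.5,0,0,0,0],[-0.19,0.86,0,0,0,0],[-0.19,0.86,0,0,0,0]]}}

```text
time: 26.7
tool_pos: [0.565, 0.1336, 0.1514]
tool_rot: [3.141, -0.001, -2.96]
contact_force: [-0.1, 0.3, -0.5]
opening: 0.0508
grip_force: 0.0
```

>>> {"name": "move_arm", "arguments": {"motion": [[-0.1,0.5,0,0,0,0],[-0.19,0.86,0,0,0,0],[-0.19,0.86,0,0,0,0]]}}

```text
time: 27.08
tool_pos: [0.5683, 0.2207, 0.1515]
tool_rot: [3.142, -0.001, -2.96]
contact_force: [-0.2, -0.8, -0.3]
opening: 0.0505
grip_force: 0.0
```

>>> {"name": "move_arm", "arguments": {"motion": [[-0.1,0.5,0,0,0,0],[-0.19,0.86,0,0,0,0],[-0.19,0.86,0,0,0,0],[-0.19,0.86,0,0,0,0]]}}

```text
time: 27.58
tool_pos: [0.5719, 0.3057, 0.1518]
tool_rot: [-3.141, -0.001, -2.962]
contact_force: [-0.6, -0.1, 0.3]
opening: 0.0504
grip_force: 0.0
```

```bash
python3 - <<'E'
from plan import *
y=np.pi+.181
plan((.574,.3085,.0775,y))
E
```

```text
to [0.574  0.3085 0.0775 3.3226] turn [0. 0. 0.] calls 1 : shift in old axes [-0.03  0.02  0.74]  new axes [-0.03  0.02  0.74]
```

>>> {"name": "move_arm", "arguments": {"motion": [[-0.03,0.02,0.3,0,0,0],[-0.03,0.02,0.5,0,0,0],[-0.03,0.02,0.65,0,0,0],[-0.03,0.02,0.74,0,0,0],[-0.03,0.02,0.74,0,0,0],[-0.03,0.02,0.74,0,0,0]]}}

```text
time: 28.32
tool_pos: [0.5748, 0.3102, 0.0791]
tool_rot: [3.141, 0.001, -2.96]
contact_force: [0.4, -0.3, 0.3]
opening: 0.0505
grip_force: 0.0
```

>>> {"name": "move_arm", "arguments": {"motion": [[0,0,0,0,0,0],[0,0,0,0,0,0],[0,0,0,0,0,0],[0,0,0,0,0,0],[0,0,-0.1,0,0,0],[0,0,-0.4,0,0,0],[0,0,-0.8,0,0,0],[0,0,-0.8,0,0,0],[0,0,-0.8,0,0,0]], "fingers": -1}}

```text
time: 29.45
tool_pos: [0.5739, 0.3099, 0.1579]
tool_rot: [-3.141, -0.001, -2.96]
contact_force: [-0.2, -0.2, -1.4]
opening: 0.0313
grip_force: 20.0
```

```bash
python3 - <<'E'
from plan import *
a=np.radians(2); r=np.array([[np.cos(a),-np.sin(a)],[np.sin(a),np.cos(a)]]); pan=np.array([.5192,-.0354])
t=pan+r@[-.037,-.014]; y=np.radians(32)
plan((.53,.10,.155,y),(*t,.155,y),(*t,.0245,y))
E
```

```text
to [0.53   0.1    0.155  0.5585] turn [0.   0.   0.88] calls 3 : shift in old axes [ 0.27 -0.66  0.01]  new axes [-0.49  0.52  0.01]
to [ 0.4827 -0.0507  0.155   0.5585] turn [0. 0. 0.] calls 2 : shift in old axes [-0.6   0.51  0.  ]  new axes [-0.6   0.51  0.  ]
to [ 0.4827 -0.0507  0.0245  0.5585] turn [0. 0. 0.] calls 2 : shift in old axes [0.   0.   0.65]  new axes [0.   0.   0.65]
```

```bash
python3 - <<'E'
from plan import *
plan((.4827,-.0507,.157,np.radians(212)))
E
```

```text
to [ 0.4827 -0.0507  0.157   3.7001] turn [ 0.    0.   -0.12] calls 4 : shift in old axes [ 0.39 -0.85  0.  ]  new axes [ 0.67 -0.64  0.  ]
```

>>> {"name": "move_arm", "arguments": {"motion": [[0.2,-0.42,0,0,0,-0.04],[0.39,-0.85,0,0,0,-0.08],[0.39,-0.85,0,0,0,-0.12],[0.39,-0.85,0,0,0,-0.12]]}}

```text
time: 29.95
tool_pos: [0.5508, 0.2189, 0.1571]
tool_rot: [3.141, -0.002, -2.585]
contact_force: [-0.6, 0.4, 0.6]
opening: 0.0313
grip_force: 20.0
```

>>> {"name": "move_arm", "arguments": {"motion": [[0.34,-0.32,0,0,0,0],[0.67,-0.64,0,0,0,0],[0.67,-0.64,0,0,0,0]]}}

```text
time: 30.32
tool_pos: [0.5277, 0.1279, 0.1575]
tool_rot: [3.141, -0.002, -2.588]
contact_force: [0.6, 0.4, -1.6]
opening: 0.0312
grip_force: 20.0
```

>>> {"name": "move_arm", "arguments": {"motion": [[0.34,-0.32,0,0,0,0],[0.67,-0.64,0,0,0,0],[0.67,-0.64,0,0,0,0]]}}

```text
time: 30.7
tool_pos: [0.5054, 0.0388, 0.1578]
tool_rot: [3.141, -0.001, -2.587]
contact_force: [0.1, 0.9, -0.3]
opening: 0.0309
grip_force: 20.0
```

>>> {"name": "move_arm", "arguments": {"motion": [[0.34,-0.32,0,0,0,0],[0.67,-0.64,0,0,0,0],[0.67,-0.64,0,0,0,0],[0.67,-0.64,0,0,0,0],[0.67,-0.64,0,0,0,0]]}}

```text
time: 31.32
tool_pos: [0.4832, -0.0484, 0.1581]
tool_rot: [3.141, 0.0, -2.581]
contact_force: [-0.4, 0.2, -0.6]
opening: 0.0314
grip_force: 20.0
```

```bash
python3 - <<'E'
from m import *
from plan import *
c=cam('wrist','w4'); P=cloud(c); hsv=cv2.cvtColor(c['image'],cv2.COLOR_RGB2HSV)
m=(abs(P[...,2]-.085)<.004)&(hsv[...,1]>100)&(P[...,0]>.42)&(P[...,0]<.62)&(P[...,1]<.1)&(P[...,1]>-.1); 
if m.any(): rect(P[m],'handle')
plan((.4827,-.0507,.0245,np.radians(212)))
E
```

```text
handle 87 [array([534. ,  11.1]), array([9.9, 7.7]), np.float64(33.9)] z [0.0838 0.0852 0.0862]
to [ 0.4827 -0.0507  0.0245  3.7001] turn [0.    0.    0.001] calls 2 : shift in old axes [ 0.01 -0.01  0.67]  new axes [ 0.01 -0.01  0.67]
```

View pics/w4.png

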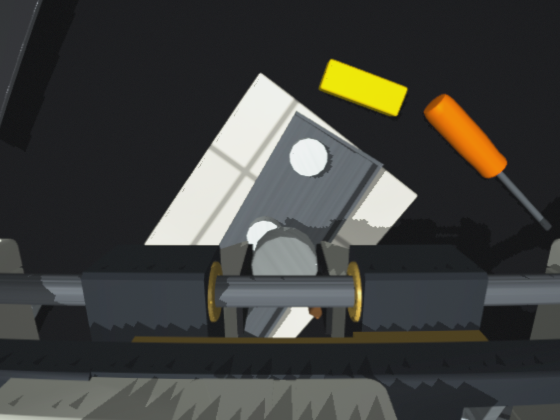

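The tray is unmoved: end ingot at (308,157), centre ingot partly visible at (262,235), and the gap between is free. Placing the third.

>>> {"name": "move_arm", "arguments": {"motion": [[0,0,0.4,0,0,0],[0.02,-0.02,0.67,0,0,0],[0.02,-0.02,0.67,0,0,0]]}}

```text
time: 31.75
tool_pos: [0.4809, -0.0516, 0.0897]
tool_rot: [3.138, -0.003, -2.582]
contact_force: [0.1, 0.4, -1.1]
opening: 0.0313
grip_force: 20.0
```

>>> {"name": "move_arm", "arguments": {"motion": [[0,0,0.3,0,0,0],[0,0,0.5,0,0,0],[0,0,0.67,0,0,0],[0,0,0.67,0,0,0],[0,0,0.67,0,0,0]]}}

```text
time: 32.38
tool_pos: [0.4831, -0.0526, 0.0254]
tool_rot: [-3.14, 0.002, -2.582]
contact_force: [0.4, -0.1, 0.1]
opening: 0.0315
grip_force: 20.0
```

>>> {"name": "move_arm", "arguments": {"motion": [[0,0,0,0,0,0],[0,0,0,0,0,0],[0,0,0,0,0,0],[0,0,-0.95,0,0,0],[0,0,-0.95,0,0,0],[0,0,-0.95,0,0,0]], "fingers": -0.15}}

```text
time: 33.12
tool_pos: [0.4837, -0.0531, 0.1217]
tool_rot: [-3.137, 0.004, -2.583]
contact_force: [-0.4, -0.7, -1.0]
opening: 0.039
grip_force: 0.0
```

```bash
python3 - <<'E'
from plan import *
y=np.pi+.181
plan((.496,.2945,.165,y))
E
```

```text
to [0.496  0.2945 0.165  3.3226] turn [-0.001  0.002  0.12 ] calls 4 : shift in old axes [-0.49  0.72 -0.11]  new axes [-0.19  0.85 -0.11]
```

>>> {"name": "move_arm", "arguments": {"motion": [[0,0,-0.44,0,0,0],[-0.25,0.36,-0.44,0,0,0.04],[-0.49,0.72,-0.44,0,0,0.08],[-0.49,0.72,-0.44,0,0,0.12],[-0.49,0.72,-0.44,0,0,0.12]], "fingers": -1}}

```text
time: 33.75
tool_pos: [0.4849, 0.0348, 0.1622]
tool_rot: [3.141, -0.002, -2.958]
contact_force: [0.2, -1.4, -1.1]
opening: 0.0005
grip_force: 0.0
```

>>> {"name": "move_arm", "arguments": {"motion": [[-0.1,0.45,0,0,0,0],[-0.19,0.85,0,0,0,0],[-0.19,0.85,0,0,0,0]]}}

```text
time: 34.12
tool_pos: [0.4884, 0.1228, 0.1625]
tool_rot: [3.141, -0.001, -2.955]
contact_force: [0.1, -0.5, -0.9]
opening: 0.0003
grip_force: 0.0
```

>>> {"name": "move_arm", "arguments": {"motion": [[-0.1,0.45,0,0,0,0],[-0.19,0.85,0,0,0,0],[-0.19,0.85,0,0,0,0]]}}

```text
time: 34.5
tool_pos: [0.4921, 0.2091, 0.1626]
tool_rot: [3.142, -0.001, -2.956]
contact_force: [0.3, -0.9, 0.9]
opening: 0.0002
grip_force: 0.0
```

>>> {"name": "move_arm", "arguments": {"motion": [[-0.1,0.45,0,0,0,0],[-0.19,0.85,0,0,0,0],[-0.19,0.85,0,0,0,0],[-0.19,0.85,0,0,0,0],[-0.19,0.85,0,0,0,0]]}}

```text
time: 35.12
tool_pos: [0.4957, 0.2937, 0.1631]
tool_rot: [-3.141, -0.0, -2.961]
contact_force: [-0.4, 0.9, -0.2]
opening: 0.0004
grip_force: 0.0
```

```bash
python3 - <<'E'
from m import *
from plan import *
plan((.496,.2945,.102,np.pi+.181))
c=cam('top','top2'); P=cloud(c); hsv=cv2.cvtColor(c['image'],cv2.COLOR_RGB2HSV)
y,x=np.mgrid[0:420,0:560]
m=((hsv[...,2]>185)&(x>256)&(x<284)&(y>160)&(y<240)).astype(np.uint8)
n,l,st,ce=cv2.connectedComponentsWithStats(m)
for i in range(1,n):
    if st[i,4]>20: print(ce[i].round(1),st[i,4],onplane(c,ce[i],.032).round(4))
m=(x>335)&(x<415)&(y>155)&(y<255)&(P[...,2]>.05)&(P[...,2]<.07); rect(P[m],'tub')
cv2.imwrite('pics/c2.png',cv2.resize(c['image'][145:260,230:420,::-1],None,fx=4,fy=4,interpolation=cv2.INTER_CUBIC))
E
```

```text
to [0.496  0.2945 0.102  3.3226] turn [0. 0. 0.] calls 1 : shift in old axes [0.   0.01 0.61]  new axes [0.   0.01 0.61]
[274.6 194.2] 706 [[ 0.5358 -0.0513  0.032 ]]
[270.5 174.1] 108 [[ 0.5997 -0.0372  0.032 ]]
[274.1 224.5] 123 [[ 0.4415 -0.0519  0.032 ]]
tub 321 [array([ 471.9, -393.4]), array([226.8, 161.3]), np.float64(3.1)] z [0.052  0.0586 0.0647]
```

View pics/c2.png

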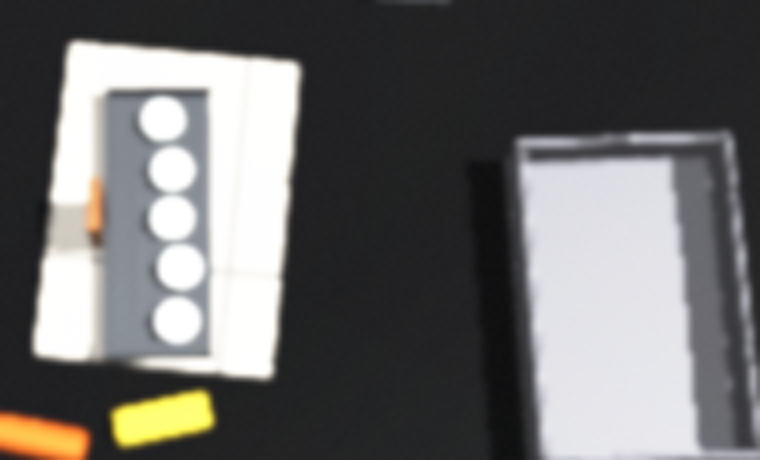

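All five ingots lie in a row on the tray. The tub has been knocked: its rim now starts at crop (520,140), lower and to the right. Pushing the rods down first.

>>> {"name": "move_arm", "arguments": {"motion": [[0,0.01,0.3,0,0,0],[0,0.01,0.4,0,0,0],[0,0.01,0.47,0,0,0],[0,0.01,0.54,0,0,0],[0,0.01,0.61,0,0,0],[0,0.01,0.61,0,0,0],[0,0.01,0.61,0,0,0]]}}

```text
time: 36.05
tool_pos: [0.4957, 0.2964, 0.105]
tool_rot: [3.142, 0.003, -2.959]
contact_force: [-6.8, -5.8, 20.0]
opening: 0.0005
grip_force: 10.2
```

>>> {"name": "move_arm", "arguments": {"motion": [[0,0,-0.5,0,0,0],[0,0,-0.5,0,0,0],[0,-0.7,-0.5,0,0,0],[0,-0.7,-0.5,0,0,0],[0,-0.7,-0.5,0,0,0],[0,-0.7,-0.25,0,0,0],[0,-0.7,-0.15,0,0,0],[0,-0.7,-0.08,0,0,0],[0,-0.7,0,0,0,0],[0,-0.7,0,0,0,0],[0,-0.7,0,0,0,0]]}}

```text
time: 37.42
tool_pos: [0.5077, 0.2284, 0.105]
tool_rot: [3.141, 0.002, -2.959]
contact_force: [-8.0, 0.8, 22.3]
opening: 0.0004
grip_force: 10.8
```

>>> {"name": "move_arm", "arguments": {"motion": [[0,0,-0.5,0,0,0],[0,0,-0.5,0,0,0],[0,-0.7,-0.5,0,0,0],[0,-0.7,-0.5,0,0,0],[0,-0.7,-0.5,0,0,0],[0,-0.7,-0.25,0,0,0],[0,-0.7,-0.15,0,0,0],[0,-0.7,-0.08,0,0,0],[0,-0.7,0,0,0,0],[0,-0.7,0,0,0,0],[0,-0.7,0,0,0,0]]}}

```text
time: 38.8
tool_pos: [0.5204, 0.1595, 0.105]
tool_rot: [3.141, 0.002, -2.959]
contact_force: [-9.6, 1.3, 22.8]
opening: 0.0004
grip_force: 11.3
```

>>> {"name": "move_arm", "arguments": {"motion": [[0,0,-0.5,0,0,0],[0,0,-0.7,0,0,0],[0,0,-0.7,0,0,0]], "fingers": -0.1}}

```text
time: 39.17
tool_pos: [0.5217, 0.159, 0.1737]
tool_rot: [-3.141, 0.004, -2.96]
contact_force: [-0.1, -0.5, 0.2]
opening: 0.0259
grip_force: 0.0
```

```bash
python3 - <<'E'
from m import *
from plan import *
c=cam('scene','s2'); P=cloud(c)
for n,(tx,ty) in dict(t1=(.4949,.2943),t2=(.5074,.2255),t3=(.5199,.1565)).items():
    m=(np.hypot(P[...,0]-tx,P[...,1]-ty)<.015)&(P[...,2]<.14)&(P[...,2]>.09); print(n,m.sum(),np.percentile(P[m][:,2],90) if m.any() else 0)
m=(abs(P[...,2]-.06)<.006)&(P[...,0]<.7)&(P[...,0]>.3)&(P[...,1]<-.25)&(P[...,1]>-.55); 
n,l,st,ce=cv2.connectedComponentsWithStats(m.astype(np.uint8)); i=1+st[1:,4].argmax(); rect(P[l==i],'tub rim'); 
y=np.radians(182)
plan((.5178,.0112,.165,y),(.5178,.0112,.049,y))
E
```

```text
t1 33 0.10571278895304317
t2 33 0.10472034256701154
t3 33 0.10381106259466318
tub rim 165 [array([ 379.6, -355.2]), array([214.5, 108.6]), np.float64(46.6)] z [0.0545 0.0575 0.0604]
to [0.5178 0.0112 0.165  3.1765] turn [0.    0.    0.047] calls 2 : shift in old axes [ 0.15 -0.72  0.04]  new axes [ 0.04 -0.74  0.04]
to [0.5178 0.0112 0.049  3.1765] turn [0. 0. 0.] calls 2 : shift in old axes [0.   0.   0.58]  new axes [0.   0.   0.58]
```

```bash
python3 - <<'E'
from m import *
c=dict(np.load('/tmp/top2.npz')); P=cloud(c); y,x=np.mgrid[0:420,0:560]
m=(x>335)&(x<435)&(y>155)&(y<300)&(P[...,2]>.045)&(P[...,2]<.075)&(P[...,0]>.31)
n,l,st,ce=cv2.connectedComponentsWithStats(m.astype(np.uint8)); i=1+st[1:,4].argmax(); print(st[i]);r=rect(P[l==i],'tub'); print(cv2.boxPoints(r).round())
E
```

```text
[359 178  62  83 613]
tub 613 [array([ 462.9, -394. ]), array([244.9, 161.8]), np.float64(3.1)] z [0.0467 0.0578 0.064 ]
[[ 336. -320.]
 [ 345. -481.]
 [ 589. -468.]
 [ 581. -307.]]
```

>>> {"name": "move_arm", "arguments": {"motion": [[0.08,-0.36,0,0,0,0.02],[0.15,-0.72,0,0,0,0.047],[0.15,-0.72,0,0,0,0.047]]}}

```text
time: 39.6
tool_pos: [0.5182, 0.0834, 0.1705]
tool_rot: [-3.141, -0.003, -3.111]
contact_force: [-0.6, -0.7, 0.3]
opening: 0.0411
grip_force: 0.0
```

>>> {"name": "move_arm", "arguments": {"motion": [[0.02,-0.4,0.04,0,0,0],[0.04,-0.74,0.04,0,0,0],[0.04,-0.74,0.04,0,0,0],[0.04,-0.74,0.04,0,0,0],[0.04,-0.74,0.04,0,0,0]]}}

```text
time: 40.22
tool_pos: [0.5173, 0.0123, 0.1679]
tool_rot: [3.141, -0.0, -3.106]
contact_force: [1.5, 0.3, 0.3]
opening: 0.0411
grip_force: 0.0
```

```bash
python3 - <<'E'
from m import *
from plan import *
y=np.radians(182)
plan((.5178,.0112,.049,y))
c=cam('wrist','w5'); P=cloud(c); hsv=cv2.cvtColor(c['image'],cv2.COLOR_RGB2HSV)
m=(abs(P[...,2]-.085)<.004)&(hsv[...,1]>100)&(P[...,0]>.42)&(P[...,0]<.62)&(P[...,1]<.1)&(P[...,1]>-.1); 
if m.any(): rect(P[m],'handle')
E
```

```text
to [0.5178 0.0112 0.049  3.1765] turn [0. 0. 0.] calls 2 : shift in old axes [ 0.   -0.01  0.59]  new axes [ 0.   -0.01  0.59]
handle 594 [array([517.3,  11.3]), array([38.8,  8.1]), np.float64(1.8)] z [0.0839 0.0852 0.0865]
```

>>> {"name": "move_arm", "arguments": {"motion": [[0,-0.01,0.4,0,0,0],[0,-0.01,0.59,0,0,0],[0,-0.01,0.59,0,0,0]]}}

```text
time: 40.65
tool_pos: [0.5164, 0.0109, 0.108]
tool_rot: [3.141, -0.003, -3.106]
contact_force: [-0.2, -1.1, 0.1]
opening: 0.0415
grip_force: 0.0
```

>>> {"name": "move_arm", "arguments": {"motion": [[0,0,0.3,0,0,0],[0,0,0.59,0,0,0],[0,0,0.59,0,0,0],[0,0,0.59,0,0,0]]}}

```text
time: 41.15
tool_pos: [0.5185, 0.0102, 0.0517]
tool_rot: [-3.141, 0.002, -3.107]
contact_force: [-0.2, 0.4, 0.4]
opening: 0.0412
grip_force: 0.0
```

>>> {"name": "move_arm", "arguments": {"motion": [[0,0,0,0,0,0],[0,0,0,0,0,0],[0,0,0,0,0,0],[0,0,0,0,0,0],[0,0,0,0,0,0],[0,0,0,0,0,0]], "fingers": -1, "newtons": 50}}

```text
time: 41.9
tool_pos: [0.5175, 0.0103, 0.0505]
tool_rot: [3.141, 0.0, -3.108]
contact_force: [-0.6, 3.1, 5.0]
opening: 0.0097
grip_force: 50.0
```

>>> {"name": "move_arm", "arguments": {"motion": [[0,0,-0.05,0,0,0],[0,0,-0.15,0,0,0],[0,0,-0.3,0,0,0],[0,0,-0.45,0,0,0],[0,0,-0.6,0,0,0],[0,0,-0.75,0,0,0],[0,0,-0.9,0,0,0],[0,0,-1.0,0,0,0],[0,0,-1.0,0,0,0],[0,0,-1.0,0,0,0]]}}

```text
time: 43.15
tool_pos: [0.517, 0.0102, 0.1497]
tool_rot: [3.141, -0.001, -3.107]
contact_force: [-1.2, -0.0, -4.0]
opening: 0.0098
grip_force: 50.0
```

```bash
python3 - <<'E'
from m import *
from plan import *
plan((.463,-.313,.178,np.radians(182.8)))
c=cam('scene','s3'); cv2.imwrite('pics/c3.png',cv2.resize(c['image'][130:340,130:380,::-1],None,fx=2.5,fy=2.5))
E
```

```text
to [ 0.463  -0.313   0.178   3.1905] turn [ 0.     0.    -0.005] calls 4 : shift in old axes [ 0.16 -0.8  -0.07]  new axes [ 0.17 -0.8  -0.07]
```

View pics/c3.png

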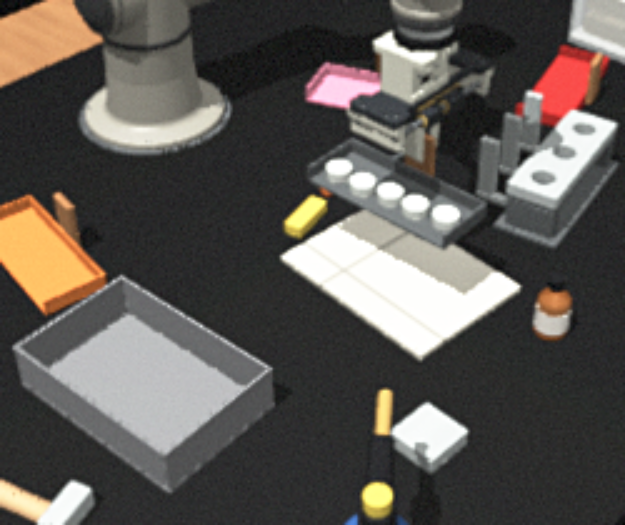

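The tray is lifted level with five ingots on it, from crop (340,168) to (445,215). The mould is empty and the tub is clear at (145,390). Carrying the tray over gently.

>>> {"name": "move_arm", "arguments": {"motion": [[0.01,-0.06,-0.01,0,0,0],[0.04,-0.2,-0.02,0,0,0],[0.08,-0.4,-0.04,0,0,-0.002],[0.12,-0.6,-0.06,0,0,-0.004],[0.16,-0.8,-0.07,0,0,-0.005]]}}

```text
time: 43.82
tool_pos: [0.5037, -0.072, 0.1573]
tool_rot: [-3.141, -0.0, -3.092]
contact_force: [-0.1, -0.4, -2.8]
opening: 0.0098
grip_force: 50.0
```

>>> {"name": "move_arm", "arguments": {"motion": [[0.04,-0.2,-0.02,0,0,0],[0.08,-0.4,-0.04,0,0,0],[0.12,-0.6,-0.06,0,0,0],[0.17,-0.8,-0.07,0,0,0]]}}

```text
time: 44.32
tool_pos: [0.4906, -0.1527, 0.1642]
tool_rot: [-3.141, -0.0, -3.092]
contact_force: [-0.7, 0.4, -3.2]
opening: 0.0096
grip_force: 50.0
```

>>> {"name": "move_arm", "arguments": {"motion": [[0.04,-0.2,-0.02,0,0,0],[0.08,-0.4,-0.04,0,0,0],[0.12,-0.6,-0.06,0,0,0],[0.17,-0.8,-0.07,0,0,0]]}}

```text
time: 44.82
tool_pos: [0.4779, -0.2333, 0.1713]
tool_rot: [-3.142, 0.0, -3.092]
contact_force: [-0.7, -0.4, -3.3]
opening: 0.0097
grip_force: 50.0
```

>>> {"name": "move_arm", "arguments": {"motion": [[0.04,-0.2,-0.02,0,0,0],[0.08,-0.38,-0.04,0,0,0],[0.12,-0.54,-0.06,0,0,0],[0.14,-0.66,-0.07,0,0,0],[0.16,-0.74,-0.07,0,0,0],[0.17,-0.78,-0.07,0,0,0],[0.17,-0.8,-0.07,0,0,0],[0.17,-0.8,-0.07,0,0,0]]}}

```text
time: 45.82
tool_pos: [0.4653, -0.3124, 0.1781]
tool_rot: [3.141, -0.0, -3.091]
contact_force: [1.1, -0.6, -3.4]
opening: 0.0101
grip_force: 50.0
```

```bash
python3 - <<'E'
from m import *
c=cam('scene','s4'); cv2.imwrite('pics/c4.png',cv2.resize(c['image'][130:340,100:350,::-1],None,fx=2.5,fy=2.5)); print(robot.observe()['qpos'].round(2))
E
```

```text
[-0.73  0.45  1.5   0.    1.19 -2.35]
```

View pics/c4.png

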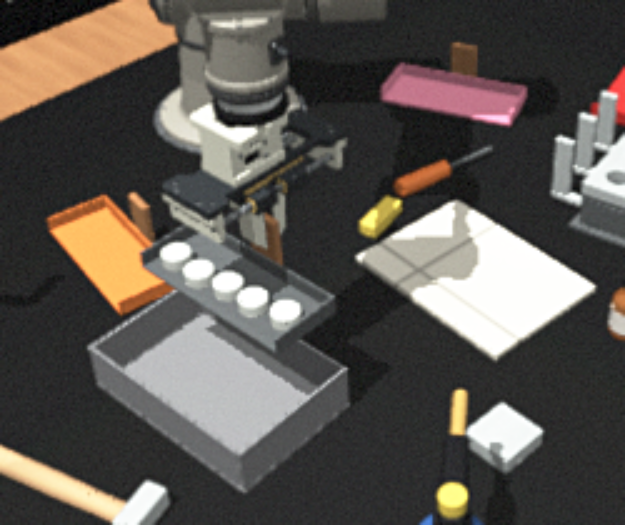

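All five ingots are still on the level tray (crop (175,252) to (287,312)), and the tray is over the near side of the tub. Tipping it now.

>>> {"name": "move_arm", "arguments": {"motion": [[0,0,0,-0.02,0,0],[0,0,0,-0.05,0,0],[0,0,0,-0.08,0,0],[0,0,0,-0.11,0,0],[0,0,0,-0.14,0,0],[0,0,0,-0.17,0,0],[0,0,0,-0.2,0,0],[0,0,0,-0.233,0,0],[0,0,0,-0.233,0,0],[0,0,0,-0.233,0,0],[0,0,0,-0.233,0,0],[0,0,0,-0.233,0,0]]}}

```text
time: 47.38
tool_pos: [0.4654, -0.3123, 0.1789]
tool_rot: [2.411, 0.001, -3.091]
contact_force: [-0.8, -0.3, -1.4]
opening: 0.0097
grip_force: 50.0
```

```bash
python3 - <<'E'
from m import *
c=cam('scene','s5'); cv2.imwrite('pics/c5.png',cv2.resize(c['image'][130:340,100:350,::-1],None,fx=2.5,fy=2.5)); print(robot.observe()['qpos'].round(2))
E
```

```text
[-0.94  0.79  1.11  0.39  1.87 -2.57]
```

View pics/c5.png

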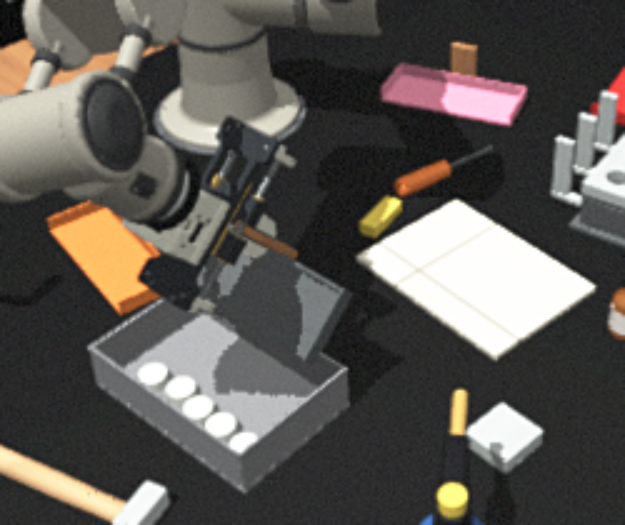

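All five ingots lie in the tub, from crop (153,373) to (243,440), and the tray is empty. Levelling it and going back.

>>> {"name": "move_arm", "arguments": {"motion": [[0,0,0,0.05,0,0],[0,0,0,0.1,0,0],[0,0,0,0.15,0,0],[0,0,0,0.2,0,0],[0,0,0,0.233,0,0],[0,0,0,0.233,0,0],[0,0,0,0.233,0,0]]}}

```text
time: 48.3
tool_pos: [0.4652, -0.3128, 0.1783]
tool_rot: [3.14, 0.0, -3.092]
contact_force: [-0.1, 0.4, -1.4]
opening: 0.0098
grip_force: 50.0
```

>>> {"name": "move_arm", "arguments": {"motion": [[-0.08,0.4,0,0,0,0],[-0.16,0.8,0,0,0,0],[-0.16,0.8,0,0,0,0]]}}

```text
time: 48.68
tool_pos: [0.4773, -0.2305, 0.1778]
tool_rot: [3.139, -0.001, -3.09]
contact_force: [0.3, -0.7, -1.8]
opening: 0.0098
grip_force: 50.0
```

>>> {"name": "move_arm", "arguments": {"motion": [[-0.08,0.4,0,0,0,0],[-0.16,0.8,0,0,0,0],[-0.16,0.8,0,0,0,0]]}}

```text
time: 49.05
tool_pos: [0.4895, -0.1505, 0.178]
tool_rot: [3.14, -0.001, -3.09]
contact_force: [0.5, -0.6, -1.5]
opening: 0.0096
grip_force: 50.0
```

>>> {"name": "move_arm", "arguments": {"motion": [[-0.08,0.4,0,0,0,0],[-0.16,0.8,0,0,0,0],[-0.16,0.8,0,0,0,0]]}}

```text
time: 49.42
tool_pos: [0.5017, -0.0703, 0.1781]
tool_rot: [3.141, -0.0, -3.09]
contact_force: [-0.9, 0.1, -1.1]
opening: 0.0096
grip_force: 50.0
```

>>> {"name": "move_arm", "arguments": {"motion": [[-0.08,0.4,0,0,0,0],[-0.14,0.8,0,0,0,0],[-0.14,0.8,0,0,0,0],[-0.14,0.8,0,0,0,0]]}}

```text
time: 49.92
tool_pos: [0.5115, 0.0083, 0.1781]
tool_rot: [-3.141, -0.0, -3.093]
contact_force: [0.4, -0.3, -0.5]
opening: 0.0095
grip_force: 50.0
```

```bash
python3 - <<'E'
from m import *
from plan import *
plan((.5178,.0103,.0505,np.radians(182)))
c=dict(np.load('/tmp/s5.npz')); P=cloud(c); hsv=cv2.cvtColor(c['image'],cv2.COLOR_RGB2HSV)
m=(hsv[...,2]>190)&(hsv[...,1]<60)&(abs(P[...,2]-.01)<.006)&(P[...,1]>-.2)&(P[...,1]<.1)&(P[...,0]>.35)&(P[...,0]<.7); rect(P[m],'board')
E
```

```text
to [0.5178 0.0103 0.0505 3.1765] turn [0.    0.    0.004] calls 2 : shift in old axes [-0.03  0.01  0.64]  new axes [-0.03  0.01  0.64]
board 2925 [array([535.6, -43.4]), array([184.5, 254.1]), np.float64(85.5)] z [0.0054 0.0087 0.0119]
```

>>> {"name": "move_arm", "arguments": {"motion": [[-0.03,0.01,0.4,0,0,0.004],[-0.03,0.01,0.64,0,0,0.004],[-0.03,0.01,0.64,0,0,0.004],[-0.03,0.01,0.64,0,0,0.004]]}}

```text
time: 50.42
tool_pos: [0.5148, 0.0101, 0.1151]
tool_rot: [-3.141, 0.001, -3.106]
contact_force: [-0.2, 0.0, -1.8]
opening: 0.0097
grip_force: 50.0
```

>>> {"name": "move_arm", "arguments": {"motion": [[-0.03,0,0.3,0,0,0],[-0.03,0,0.5,0,0,0],[-0.03,0,0.58,0,0,0],[-0.03,0,0.63,0,0,0],[-0.03,0,0.64,0,0,0],[-0.03,0,0.64,0,0,0],[-0.03,0,0.64,0,0,0]]}}

```text
time: 51.3
tool_pos: [0.5174, 0.0113, 0.0507]
tool_rot: [-3.142, 0.001, -3.104]
contact_force: [0.7, 0.1, -2.0]
opening: 0.0097
grip_force: 50.0
```

>>> {"name": "move_arm", "arguments": {"motion": [[0,0,0,0,0,0],[0,0,0,0,0,0],[0,0,0,0,0,0],[0,0,0,0,0,0],[0,0,-0.3,0,0,0],[0,0,-0.8,0,0,0],[0,0,-1.0,0,0,0],[0,0,-1.0,0,0,0]], "fingers": -0.1}}

```text
time: 52.3
tool_pos: [0.518, 0.0112, 0.1516]
tool_rot: [-3.141, 0.004, -3.104]
contact_force: [-0.5, -0.6, 0.1]
opening: 0.0415
grip_force: 0.0
```

>>> {"name": "move_arm", "arguments": {"motion": [[0.5,0,-0.5,0,0,0],[1.0,0,-0.8,0,0,0],[1.0,0,-0.8,0,0,0],[1.0,0,-0.8,0,0,0],[1.0,0,-0.8,0,0,0]]}}

```text
time: 52.92
tool_pos: [0.4175, 0.0076, 0.2289]
tool_rot: [3.141, -0.002, -3.104]
contact_force: [0.5, -0.8, -0.9]
opening: 0.0414
grip_force: 0.0
```

```bash
python3 - <<'E'
from m import *
c=cam('scene','s6'); P=cloud(c); hsv=cv2.cvtColor(c['image'],cv2.COLOR_RGB2HSV)
for n,(tx,ty) in dict(t1=(.4949,.2943),t2=(.5074,.2255),t3=(.5199,.1565)).items():
    m=(np.hypot(P[...,0]-tx,P[...,1]-ty)<.015)&(P[...,2]<.14)&(P[...,2]>.09); print(n,np.percentile(P[m][:,2],90) if m.any() else 0)
c=cam('top','top3'); P=cloud(c); hsv=cv2.cvtColor(c['image'],cv2.COLOR_RGB2HSV); y,x=np.mgrid[0:420,0:560]
m=(x>225)&(x<320)&(y>145)&(y<255)&(hsv[...,2]>190)&(hsv[...,1]<60)
w=onplane(c,np.argwhere(m)[:,::-1],.01); r=rect(w,'board')
m=(abs(P[...,2]-.016)<.006)&(hsv[...,2]<150)&(hsv[...,2]>60)&(x>240)&(x<300)&(y>155)&(y<243); rect(P[m],'tray')
m=(abs(P[...,2]-.083)<.006)&(hsv[...,1]>100)&(x>230)&(x<300)&(y>155)&(y<243); rect(P[m],'handle')
cv2.imwrite('pics/c6.png',cv2.resize(c['image'][145:270,130:430,::-1],None,fx=2.6,fy=2.6,interpolation=cv2.INTER_CUBIC))
E
```

```text
t1 0.10486102640732264
t2 0.10436347746542854
t3 0.10495737249286108
board 3624 [array([510.1, -21.2]), array([311.4, 246.5]), np.float64(1.1)] z [0.01 0.01 0.01]
tray 176 [array([521.4, -41.9]), array([212.6,  68.7]), np.float64(5.7)] z [0.0119 0.0166 0.0211]Traceback (most recent call last):
  File "<stdin>", line 9, in <module>
  File "m.py", line 3, in rect
    r=cv2.minAreaRect(P[:,:2].astype(np.float32)*1000); print(name,len(P),[np.round(x,1) for x in (r if True else 0)],'z',np.percentile(P[:,2],[5,50,95]).round(4))
                                                                                                                          ~~~~~~~~~~~~~^^^^^^^^^^^^^^^^^^
    return _quantile_unchecked(
        a, q, axis, out, overwrite_input, method, keepdims, weights)
    return _ureduce(a,
                    func=_quantile_ureduce_func,
    ...<5 lines>...
                    overwrite_input=overwrite_input,
                    method=method)
    r = func(a, **kwargs)
    result = _quantile(arr,
                       quantiles=q,
    ...<2 lines>...
                       out=out,
                       weights=wgt)
    slices_having_nans = np.isnan(arr[-1, ...])
                                  ~~~^^^^^^^^^
IndexError: index -1 is out of bounds for axis 0 with size 0
```

```bash
python3 - <<'E'
import cv2
a=cv2.imread('pics/top3.png'); cv2.imwrite('pics/c6.png',cv2.resize(a[145:270,130:430],None,fx=2.6,fy=2.6,interpolation=cv2.INTER_CUBIC))
E
```

```text
(no output)
```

View pics/c6.png

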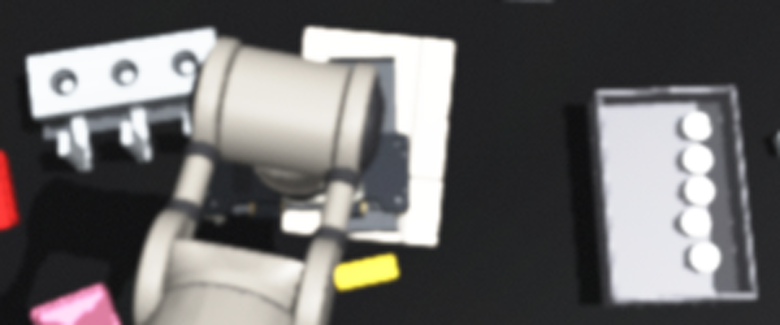

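The tray is back on the board, with five ingots in the tub at crop (697,125) to (705,258). The pockets are empty and all three tabs read 105 mm, so the rods are down. Nothing is touching the gripper.

```bash
python3 -c "
from cell import robot
print(robot.hand_in())"
```

```text
the job is handed in; nothing more can be done
None
```

I handed the job in at about 53 s of robot time: all five ingots are in the upright tub, the empty tray is back level on the white board, and all three rods are down; `hand_in()` returned no verdict, and the tub had been knocked aside mid-run, so I re-measured it before pouring.

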